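# Hang the packed gift basket on the dial scale

### The job

Weigh the packed gift basket, the one with the jar in it: with the basket standing where it is, swing its folded handle up until it stands upright, without shoving or tipping the basket, then carry it by the handle to the hanging scale and hook the handle over the scale's hook. Lower it slowly so that the spring takes up the whole weight before you let go (the hook must not jerk or be knocked), and leave the basket hanging still and level with the jar in it, and everything else where it stands.

Things in the scene. Friction and masses are not known exactly. Their poses are not given: they have to be found in the camera images.
- basket: The packed basket: square woven wooden splint basket, 100 x 100 mm, 80 mm high, walls 4 mm, with a jar in it and a swing handle; 0.34 to 0.9 kg in all. Origin: centre of its underside, z up; x is within 0.45 rad of straight ahead; the handle's pivots lie at x = +-57 mm, 68 mm up; the handle is folded to its -y side. On the table it slides at a push of a few newtons
- bail (a joint): Angle of the swing handle, rad: 0 upright, positive = folded to the basket's -y side (the robot's right); starts at 1.15 to 1.35, stops at +-1.4. It turns stiffly (0.03 N m of friction) and stays where it is left; the handle weighs 25 g
- bail_pivot (a point): Point midway between the handle's two pivots, on the basket's centre line, 68 mm above its underside; axes as the basket's
- bail_apex (a point): Middle of the top of the handle, on the axis of its round 8 mm wooden rod. The handle is a flat arch: two straight legs, 50 mm long and 114 mm apart, then a half circle of 57 mm radius; the apex is 107 mm from the pivot line. z axis: from pivot line to apex; x: along the pivot line. Upright, it is 175 mm above the basket's underside, 84 mm above the jar's lid
- jar: Glass jar with a brass lid in the basket, 74 mm in diameter, 86 mm high, origin at the centre of its underside, on the basket's floor (5 mm above the basket's origin)
- scale: Dial hanging scale on its fixed bench stand. Origin: on the table below the hook; x is within 0.3 rad of straight ahead. Base plate 10 mm high, x -90 to 90, y -70 to 200 mm; 25 mm post at y = +165 mm; an arm on top carries the round dial housing, 160 mm across in the y-z plane, 56 mm thick in x, centred over the hook, lowest point 380 mm above the table
- hook: J-shaped hook of 8 mm steel wire below the dial, in the scale's y-z plane, mouth to -y. Origin: lowest point inside its bend, where the handle rests (rod axis 4 mm above), 285 mm above the table unloaded; axes as the scale's. It moves only straight down, on a spring of 110 N/m, 110 mm travel, lightly damped; the basket's weight sinks it 30 to 80 mm
- hook_tip (a point): End of the hook's upturned tip, 28 mm above and 21 mm to the -y side of the hook's origin. The throat is 30 mm wide; the bend's back reaches y = +21 mm. A handle enters over the tip towards +y, its rod 40 mm above the hook's origin, then goes down
- hook_shank (a point): Point on the hook's straight upright shank, 58 mm above the hook's origin; the shank rises from here into the housing, 95 mm above the origin. A gripper straight above the hook would hit shank and housing: hold the handle about 35 mm to one side of its apex, the gripper leaning out to that side
- empty_basket: An empty basket of the same make, beside the packed one; leave it. Origin: centre of its underside
- ribbon_a: Ribbon spool lying flat, 90 mm across, 28 mm high; leave it. Origin: centre of its underside
- ribbon_b: Ribbon spool lying flat, 80 mm across, 40 mm high; leave it. Origin: centre of its underside
- jar_b: Spare jar on the table, 74 mm across, 86 mm high; leave it. Origin: centre of its underside
- jar_c: Another spare jar, the same size; leave it. Origin: centre of its underside
- tape: Parcel-tape dispenser, 60 x 140 mm, 90 mm high; leave it. Origin: centre of its underside
- gift_box: Frosted upright gift box, 90 x 110 mm, 130 mm high; leave it. Origin: centre of its underside
Things that resemble listed ones, but are neither listed nor needed, are in the scene too. What is shaped like the basket but black or orange is not meant.

How it is judged:
On the way, in this order (a step that is already met when the one before it is completed fails the run):
1. the handle stands upright (within 0.25 rad) while the basket still stands on the table (value of joint bail between -0.25 and 0.25 rad and height (world z) of basket below 0.006 m), for 0.3 s.
2. the handle lies in the bend of the hook and the scale carries load (horizontal distance between bail_apex and hook below 0.02 m and z of bail_apex in the frame of hook between -0.004 and 0.014 m and contact force between basket and hook above 2.5 N), for 0.3 s.
At the end, for the whole second after the job is handed in: The handle's apex is within 20 mm (horizontally) of the bend of the hook and its rod rests in it, the scale carries the basket (over 2.5 N), the basket hangs clear of the table, within 0.3 rad of level and still (under 40 mm/s, hook under 20 mm/s), with the jar on its floor (all of step 2 and z of jar in the frame of basket below 0.02 m and distance between jar and basket below 0.025 m and angle between basket's own z axis and vertical below 0.3 rad and height (world z) of basket above 0.015 m and linear speed of basket below 0.04 m/s and linear speed of hook below 0.02 m/s); the robot touches nothing.
It fails at once if the basket is shoved more than 25 mm while its handle is still folded (value of joint bail above 0.4 rad and distance of basket from where it was at the start of the episode above 0.025 m).
It fails at once if the basket is tipped more than 0.45 rad (angle between basket's own z axis and vertical above 0.45 rad).
It fails at once if the hook jerks: it moves faster than 0.09 m/s, because the basket is let go before (or well after) the spring has taken up its weight (linear speed of hook above 0.09 m/s).
It fails at once if the scale is knocked or forced: more than 18 N on its hook, or more than 8 N from the robot on any part of it (contact force between anything else and hook above 18 N or contact force between any of the arm, the fingers and scale above 8 N).
It fails at once if another thing on the table is moved more than 30 mm (distance of any of empty_basket, ribbon_a, ribbon_b, jar_b, jar_c, tape, gift_box from where it was at the start of the episode above 0.03 m).
It also fails if it takes over 72 s, if anything falls off the work surface, if the arm or the gripper's body presses on something with over 40 N, if the wrist force passes 120 N, or if a joint passes its speed limit or range.

### The arm

A 6-joint arm with a two-finger parallel gripper is mounted at the origin on the work surface. World frame = base frame: x ahead of the robot, y to its left, z up, the work surface at z = 0. Lengths are in m, angles in rad, forces in N, time in s.
With the tool pointing down it reaches from about 0.375 to 0.9 m from the base axis. Payload 3.1 kg.
Tool frame: the origin (TCP) lies at the very end of the fingers, on their centre line; the grasp point (between the pads) lies 19 mm behind it (arm.pinch_z is the distance from the TCP to the grasp point, in m); z points along the fingers, y is the line along which they close (so a half turn about z gives the same grasp; the last joint's range is limited). The gripper opens to 85 mm and grips with 20 to 120 N. Pads are 22 mm wide; open, the fingers measure 114 mm over their backs; the gripper's body (76 mm by 85 mm) begins 54 mm behind the grasp point. The pads swing forward as they close: fully open they stand 13 mm farther back than shut.
Start: joints at [1.145, 0.527, 1.433, -0, 1.181, -0.178], TCP at [0.153, 0.606, 0.231] pointing down, gripper open.
Joint ranges: [-3.08, 3.08], [-0.75, 2.2], [0.22, 2.44], [-1.43, 4.57], [0, 2.65], [-2.85, 2.85]. Speed limits (rad/s): [2.79, 2.79, 3.14, 3.14, 3.14, 3.14].

### API

Orientations are given as a unit quaternion [x, y, z, w].
In Python, from cell import arm gives the robot as it stands.
- The arm moves only by the shell command python3 -m jog 'ROWS' [FORCE]. ROWS is a JSON object of lists of equal length, an entry for each row: "twist": the turn, a rotation vector about the tool's x, y, z in rad, a list of three; "travel": the shift along the tool's x, y, z in mm, a list of three; "fingers": the opening, from -1 (shut) to 1 (fully open). A call has 1 to 12 rows; each row shifts and turns the commanded pose from where the row before left it, along the tool's axes as they then stand; what a row does not reach is not made up. A row lasts 1/10 s, in which the tool goes at most 50 mm and 8.59 degrees, less where a joint would pass 70% of its speed; a pose out of reach is approached as far as the arm can. A call is refused whole if a number of a shift passes 50 or a number of a turn 0.15, either way. A call with a gripper value outside its range is refused whole. The fingers move at their own pace and stop on an object; FORCE is the grip in N (left out, the last holds). Time passes only in rows, so rows that do not move let the fingers close. It gives the time, the measured TCP pose, the force, the opening and the grip force at its end, in the units of the state.
- arm.read_state(): the state, without advancing time (a new reading comes with each control period).
- arm.capture(name): name is "scene" or "top"; returns the picture (400x640x3 uint8, red, green, blue); there is no depth.
- arm.camera_model(name): a dict with "vfov" (degrees; the focal length in pixels is half the picture's height over the tangent of half this angle, whatever the lens; pixels are square), "cx", "cy" (the principal point, pixels), "rvec" (rotation vector, rad) and "tvec" (3), from world to camera coordinates, as OpenCV has them. Camera axes: x right, y down, z forward; pixel columns grow to the right and rows downward; lengths in m; the calibration is good to about 2 mm. A picture is of the moment at which its call begins. camera_model takes no time and is no camera call.
- arm.hand_in(): hands the job in; it is judged then, once.
Trained networks look in the newest picture that a camera, given by its name, has taken for a name from the list of things; names that differ only in an ending like _2 or _b are one class to them, and where a whole thing is asked for, a point or a joint stands for the part that bears it (a point fixed in the world has none). Each returns a list of dicts, best first, with "p" (0 to 1); they miss things now and then, are a little off and sometimes report something else, mostly with a low value. They report only what shows in the picture. A call takes as long as a camera call. They do not tell look-alikes from the thing itself.
- arm.masks_of(camera, thing): "region" (400x640 bool, what is visible of it) and "box" ([left, top, right, bottom] in pixels, round what is visible of it).
The state is a dict: "t": time; "joints": joint angles; "joint_vel": joint speeds; "effort": joint torques, N m; "tool_pos": TCP position; "eef_rot": TCP orientation; "wrist_force": force on the tool from outside, world axes, zero at the start; "wrist_torque": the same for the moment, N m; "grip_width": opening from 0.0 (shut) to 1.0 (fully open); "grasp_force": force on a finger pad.
Only numpy, scipy, OpenCV 4.12 (cv2) and the standard library are available. Lean on these libraries where they do the work, as an engineer would, in place of code of your own. Each camera call takes 0.05 s, during which the arm holds its last target. There are 200 camera calls.

## Working session

There is one attempt and no reset: what is moved stays moved. The work goes in short steps, Python scripts to look and compute and a shell command to move; the robot and the scene stay as the last step left them, time stands still between calls to the robot, and variables do not carry over. Pictures are saved under pics/ and viewed, at most 10 in all, crops included, and the job is handed in when it is done.

```bash
mkdir -p pics; ls; python3 - <<'E'
from cell import arm
import cv2
for n in("scene","top"):
    im=arm.capture(n); cv2.imwrite(f"pics/{n}0.png",im[:,:,::-1])
    print(n,arm.camera_model(n))
    for th in("basket","bail","jar","scale","hook","hook_tip","hook_shank","tape","gift_box","ribbon_a"):
        for d in arm.masks_of(n,th): print(th,round(d["p"],2),d["box"],d["region"].sum())
print(arm.read_state(),arm.pinch_z)
E
```

```text
pics
scene {'vfov': 55.988031612515314, 'cx': 318.7292013624722, 'cy': 193.50832151118803, 'rvec': array([ 1.41917692,  2.03048586, -0.91224654]), 'tvec': array([ 0.27223866, -0.14302625,  1.4495389 ])}
basket 0.9 [410.5, 184.9, 459.9, 232.8] 1529
basket 0.65 [182.0, 258.6, 242.5, 333.3] 2999
basket 0.59 [276.5, 202.3, 333.4, 247.3] 1101
bail 0.71 [182.0, 256.6, 238.1, 300.2] 369
bail 0.69 [279.6, 201.2, 312.8, 236.3] 77
bail 0.57 [268.2, 290.1, 301.9, 334.0] 1169
bail 0.56 [390.0, 50.4, 628.7, 340.1] 20636
bail 0.48 [430.9, 172.9, 447.7, 217.3] 227
jar 0.73 [272.7, 290.1, 303.0, 334.2] 1173
jar 0.72 [301.8, 203.1, 324.9, 227.4] 475
jar 0.65 [329.4, 303.0, 365.0, 347.1] 1243
scale 0.86 [389.4, 53.8, 631.2, 341.0] 20380
scale 0.2 [373.3, 301.0, 443.7, 373.0] 4171
hook 0.7 [446.0, 178.2, 465.5, 205.4] 238
hook_tip 0.79 [443.4, 176.0, 467.5, 210.7] 223
hook_shank 0.7 [442.8, 177.8, 465.8, 205.9] 155
tape 0.67 [374.5, 300.7, 444.3, 373.7] 4084
tape 0.63 [248.7, 166.9, 295.0, 199.6] 885
tape 0.55 [446.4, 178.4, 464.0, 206.9] 218
gift_box 0.74 [375.2, 302.0, 444.0, 372.8] 4057
ribbon_a 0.9
[... 1064 characters left out ...]
.14551570e+00,  5.27476984e-01,  1.43271489e+00, -2.99642914e-05,
        1.18139947e+00, -1.78502370e-01]), 'joint_vel': array([ 1.20822233e-03,  4.36043109e-04,  1.63363760e-03, -7.26398747e-04,
        4.29535951e-05,  9.94165312e-04]), 'effort': array([ 1.60401469e-03, -4.42323411e+01, -1.78425765e+01, -1.67157850e-04,
        7.47718750e-04, -9.65872033e-06]), 'tool_pos': array([0.15264364, 0.60604136, 0.2313198 ]), 'eef_rot': array([ 1.23070623e-01,  9.92397915e-01, -3.49723929e-06,  1.34280073e-05]), 'wrist_force': array([-0.41714245,  0.7162105 ,  0.32610859]), 'wrist_torque': array([ 0.0235511 , -0.06074841,  0.02928204]), 'grasp_force': 0.0, 'grip_width': 1.0012905891864798} 0.0187
```

View pics/scene0.png

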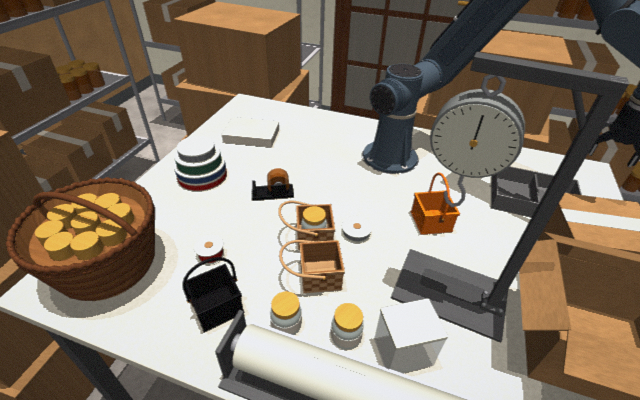

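View pics/top0.png

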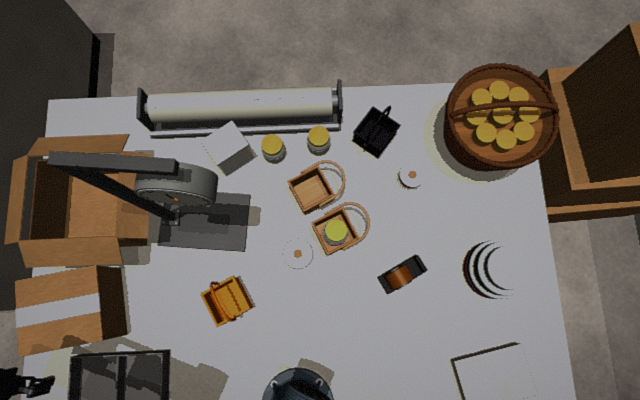

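The scene view shows the packed basket near (313,222) with its handle to the left, the empty one at (320,265), the hook at (456,192). In the top view the packed basket is at (336,230) and the scale's base at (205,220). I'll zoom into these.

```bash
cat > h.py <<'E'
from cell import arm
import cv2, numpy as np
from scipy.spatial.transform import Rotation as R
from scipy.optimize import least_squares
def K(n):
    m=arm.camera_model(n); f=200/np.tan(np.radians(m["vfov"])/2)
    return np.array([[f,0,m["cx"]],[0,f,m["cy"]],[0,0,1]]),m["rvec"],m["tvec"]
def proj(n,P):
    k,r,t=K(n); return cv2.projectPoints(np.atleast_2d(np.array(P,float)),r,t,k,None)[0][:,0]
def tri(us,ut):
    Ps=[]
    for n in("scene","top"):
        k,r,t=K(n); Ps.append(k@np.c_[cv2.Rodrigues(r)[0],t])
    X=cv2.triangulatePoints(Ps[0],Ps[1],np.array(us,float),np.array(ut,float))[:,0]; X=X[:3]/X[3]
    return X,[np.linalg.norm(proj(n,X)[0]-u) for n,u in(("scene",us),("top",ut))]
def onz(n,u,z):
    k,r,t=K(n);Rm=cv2.Rodrigues(r)[0];c=-Rm.T@t;d=Rm.T@np.linalg.inv(k)@[u[0],u[1],1]
    return c+d*(z-c[2])/d[2]
E
python3 - <<'E'
from h import *
def crop(n,x0,y0,w,h,s): 
    c=cv2.imread(f"pics/{n}0.png")[y0:y0+h,x0:x0+w]; return cv2.resize(c,None,fx=s,fy=s,interpolation=cv2.INTER_CUBIC)
a=crop("scene",270,190,80,60,5);b=crop("top",305,190,80,75,5)[:300]
c=crop("scene",380,160,130,175,2)[:,:]; d=crop("top",130,140,130,120,3)
top=np.hstack([a,b]); bot=np.zeros((260,800,3),np.uint8)
c=crop("scene",425,160,60,52,5);d=crop("top",140,160,120,78,3.33)[:260,:400]
bot[:c.shape[0],:c.shape[1]]=c[:260]; bot[:d.shape[0],400:400+d.shape[1]]=d
cv2.imwrite("pics/c1.png",np.vstack([top,bot]))
arm.capture("scene");arm.capture("top")
def best(n,t,box):
    ds=[d for d in arm.masks_of(n,t) if abs(d["box"][0]-box[0])<12 and abs(d["box"][1]-box[1])<12]
    return np.argwhere(ds[0]["region"]).mean(0)[::-1] if ds else None
# masks centroid of jar (lid) both views
s=best("scene","jar",(302,203));t=best("top","jar",(325,217));print("jar",s,t,tri(s,t))
E
```

```text
jar [313.19238095 218.06285714] [334.89566929 231.86614173] (array([ 0.48505605, -0.13234937,  0.06656979]), [np.float64(0.9704834221223994), np.float64(0.7668253207168136)])
```

View pics/c1.png

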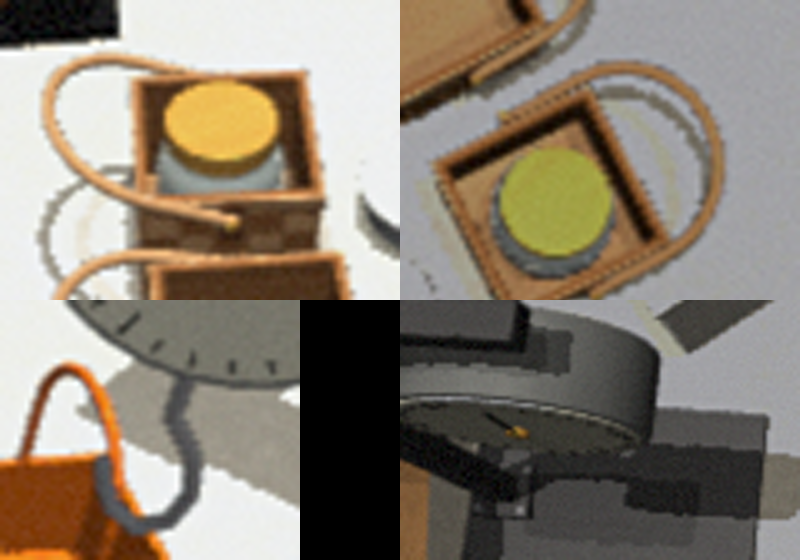

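The crops show the lid, near pivot (crop 233,221 = scene 316.6,234.2), handle arc, and the hook's J with its mouth to the left (-y). I'll fit the basket model to these points and crop the scale's base.

```bash
cat >> h.py <<'E'
th=np.linspace(0,np.pi,60)
HC=np.vstack([np.c_[np.full(12,57),np.linspace(0,50,12)],np.c_[57*np.cos(th),50+57*np.sin(th)],np.c_[np.full(12,-57),np.linspace(50,0,12)]])/1000
def T(p,P): x,y,yaw=p; return R.from_euler('z',yaw).apply(P)+[x,y,0]
def bail(p,a): return T(p[:3],np.c_[HC[:,0],-HC[:,1]*np.sin(a),0.068+HC[:,1]*np.cos(a)])
E
cat > fit.py <<'E'
from h import *
S=lambda u,v:np.array([270+u/5,190+v/5]); Tp=lambda u,v:np.array([305+(u-400)/5,190+v/5])
h=.05
pts=[("scene",S(233,221),(.060,0,.068)),("top",Tp(503,117),(.060,0,.068)),
("scene",S(221,118),(0,0,.091)),("top",Tp(555,201),(0,0,.091)),
("scene",S(326,200),(h,h,.08)),("scene",S(308,72),(-h,h,.08)),("scene",S(135,78),(-h,-h,.08)),
("top",Tp(437,163),(h,h,.08)),("top",Tp(593,92),(h,-h,.08)),("top",Tp(665,238),(-h,-h,.08))]
cur={"scene":[S(*q) for q in[(50,100),(75,65),(125,60),(90,165),(165,207),(55,130)]],"top":[Tp(*q) for q in[(560,92),(620,68),(680,85),(715,140),(718,180),(690,240),(640,275)]]}
def res(p):
    r=[]
    for n,u,P in pts: r+=list(proj(n,T(p[:3],np.array([P])))[0]-u)
    for n in cur:
        c=proj(n,bail(p,p[3]))
        r+=[np.linalg.norm(c-u,axis=1).min() for u in cur[n]]
    return np.array(r)
o=least_squares(res,[.49,-.13,.4,1.25],loss="soft_l1")
print(o.x.round(4)); print(o.fun.round(1))
print("piv",tri(S(233,221),Tp(503,117)),"lid",tri(S(221,118),Tp(555,201)))
E
python3 fit.py; python3 - <<'E'
from h import *
a=cv2.imread("pics/scene0.png")[245:345,380:515];b=cv2.imread("pics/top0.png")[140:260,150:260]
a=cv2.resize(a,None,fx=3,fy=3,interpolation=2);b=cv2.resize(b,None,fx=3,fy=3,interpolation=2)
im=np.zeros((360,740,3),np.uint8);im[:300,:405]=a;im[:360,410:740]=b
cv2.imwrite("pics/c2.png",cv2.convertScaleAbs(im,alpha=1.6))
E
```

```text
[ 0.4871 -0.1293  0.4034  1.2283]
[-0.5 -0.4  0.1 -0.5  0.8 -0.8 -1.1 -0.4 -1.2 -2.4 -0.8 -1.   0.2 -1.3
 -0.5 -0.2 -1.1 -0.5 -0.2  0.8  0.7  0.7  1.1  1.2  1.3  0.4  0.5  0.4
  0.5  0.4  0.1  0.7  1.5]
piv (array([ 0.54102684, -0.10511291,  0.065467  ]), [np.float64(0.15197693970530532), np.float64(0.1137561105352734)]) lid (array([ 0.48640971, -0.13239932,  0.08622374]), [np.float64(0.13383016155584967), np.float64(0.10589587186594217)])
```

View pics/c2.png

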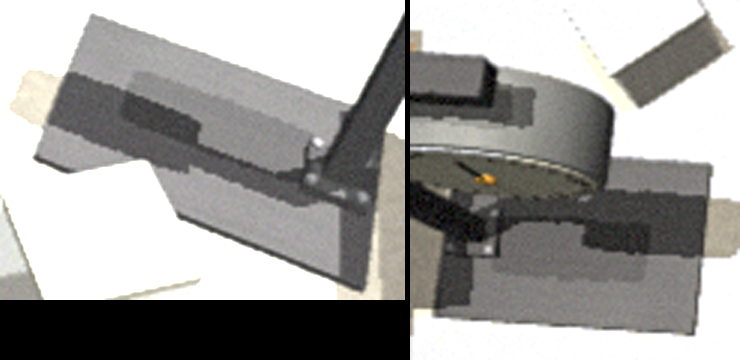

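The plate's corners show clearly in both views (scene 411,250 / 392,298 / 501,341; top 251,194 / 244,251 / 158,246). Fit the scale with those and the hook.

```bash
cat > fits.py <<'E'
from h import *
S=lambda u,v:np.array([380+u/3,245+v/3]); Tp=lambda u,v:np.array([150+(u-410)/3,140+v/3])
pts=[("scene",S(92,14),(-.09,-.07,.01)),("scene",S(36,155),(.09,-.07,.01)),("scene",S(362,287),(.09,.2,.01)),
("top",Tp(712,163),(.09,-.07,.01)),("top",Tp(693,332),(-.09,-.07,.01)),("top",Tp(434,317),(-.09,.2,.01)),
("scene",(445.8,192.5),(0,-.021,.313)),("scene",(455,205),(0,0,.281)),("scene",(462,178),(0,0,.37))]
def res(p):
    r=[]
    for n,u,P in pts: r+=list(proj(n,T(p[:3],np.array([P])))[0]-u)
    return np.array(r)
for sel in(slice(None),slice(0,6)):
    P0=pts; pts=pts[sel]; o=least_squares(res,[.5,.2,0]); print(o.x.round(4),o.fun.round(1)); pts=P0
print(tri(pts[1][1],pts[3][1]),tri(pts[2][1],pts[2][1])[0]*0,tri(pts[0][1],pts[4][1]))
E
python3 fits.py
```

```text
[ 0.5466  0.2087 -0.1067] [-1.  -1.2 -1.1 -0.1  1.9  0.4 -1.3 -1.9 -0.6 -1.1 -1.7 -1.6  0.3 -1.
 -2.8  0.5  1.3 -4.8]
[ 0.5443  0.2075 -0.1087] [-1.2 -1.9 -1.4 -1.   1.3 -0.5 -0.8 -1.2 -0.2 -0.3 -1.4 -1.1]
(array([0.62374082, 0.12920946, 0.00283725]), [np.float64(1.220314805291488), np.float64(0.8070655928424588)]) [0. 0. 0.] (array([0.44688125, 0.15008648, 0.00237788]), [np.float64(0.7887365138864209), np.float64(0.6057483115541955)])
```

```bash
cat >> h.py <<'E'
B=(.487,-.130,.403); SC=(.545,.2078,-.107); PZ=.0187
def tool(yaw,lean):  # tool y = local +y, z leaning forward
    y=np.array([0,1,0.]);z=np.array([np.sin(lean),0,-np.cos(lean)])
    return R.from_euler('z',yaw)*R.from_matrix(np.c_[np.cross(y,z),y,z])
def bailgrip(p,a,gx=-.037,hh=.0934): return T(p,np.array([[gx,-hh*np.sin(a),.068+hh*np.cos(a)]]))[0]
def plan(wps,cur=None):
    """wps: list of (grasp point, Rot, nrows)"""
    s=arm.read_state(); p,r=np.array(s["tool_pos"]),R.from_quat(s["eef_rot"])
    tw,tr=[],[]
    for g,rr,n in wps:
        tgt=g+rr.apply([0,0,PZ]); dR=(r.inv()*rr).as_rotvec(); p0,r0=p.copy(),r
        for i in range(1,n+1):
            q=p0+(tgt-p0)*i/n; rn=r0*R.from_rotvec(dR*i/n)
            t=np.round(r.inv().apply(q-p)*1000,1); w=np.round((r.inv()*rn).as_rotvec(),3)
            tr.append(t.tolist());tw.append(w.tolist()); p=p+r.apply(t/1000); r=r*R.from_rotvec(w)
    print("n",len(tr));
    for i in range(0,len(tr),12): print('"twist":',str(tw[i:i+12]).replace(" ",""),'\n"travel":',str(tr[i:i+12]).replace(" ",""))
E
python3 - <<'E'
from h import *
r=tool(B[2],.70); g=bailgrip(B,1.23)
print(g, T(B,np.array([[-.037,-.11,.25]])))
plan([(np.array([.2,.3,.32]),tool(.0,.1),12),(T(B,np.array([[-.08,-.10,.22]]))[0],r,12)])
E
```

```text
[ 0.4874871  -0.22548702  0.0992178 ] [[ 0.4961039 -0.2456984  0.25     ]]
n 24
"twist": [[-0.001,-0.008,-0.021],[-0.001,-0.009,-0.02],[-0.001,-0.008,-0.021],[-0.001,-0.008,-0.02],[-0.001,-0.008,-0.021],[-0.001,-0.009,-0.02],[-0.001,-0.008,-0.021],[-0.001,-0.008,-0.02],[-0.001,-0.009,-0.021],[-0.001,-0.008,-0.02],[-0.001,-0.008,-0.021],[-0.001,-0.009,-0.021]] 
"travel": [[-10.2,-23.7,-5.8],[-9.8,-24.0,-5.8],[-9.3,-24.1,-5.7],[-8.9,-24.3,-5.7],[-8.4,-24.5,-5.6],[-7.9,-24.6,-5.6],[-7.5,-24.8,-5.6],[-7.1,-24.9,-5.5],[-6.5,-25.1,-5.5],[-6.1,-25.2,-5.4],[-5.7,-25.3,-5.4],[-5.1,-25.4,-5.4]]
"twist": [[-0.013,-0.049,-0.031],[-0.014,-0.05,-0.032],[-0.013,-0.049,-0.031],[-0.013,-0.049,-0.031],[-0.014,-0.049,-0.032],[-0.013,-0.05,-0.031],[-0.013,-0.049,-0.031],[-0.013,-0.049,-0.032],[-0.014,-0.05,-0.031],[-0.013,-0.049,-0.032],[-0.013,-0.049,-0.031],[-0.014,-0.049,-0.031]] 
"travel": [[-20.9,-45.7,10.1],[-18.9,-46.5,10.5],[-17.0,-47.2,10.8],[-14.9,-47.8,10.9],[-12.9,-48.4,11.0],[-10.8,-49.0,10.9],[-8.7,-49.4,10.7],[-6.7,-49.7,10.4],[-4.6,-50.1,10.1],[-2.5,-50.3,9.6],[-0.5,-50.5,8.9],[1.6,-50.6,8.3]]
```

```bash
python3 -m jog '{"twist":[[0,-0.008,-0.02],[0,-0.008,-0.02],[0,-0.008,-0.02],[0,-0.008,-0.02],[0,-0.008,-0.02],[0,-0.008,-0.02],[0,-0.008,-0.02],[0,-0.008,-0.02],[0,-0.008,-0.02],[0,-0.008,-0.02],[0,-0.008,-0.02],[0,-0.008,-0.02]],"travel":[[-10,-24,-6],[-10,-24,-6],[-9,-24,-6],[-9,-24,-6],[-8,-25,-6],[-8,-25,-6],[-7,-25,-6],[-7,-25,-5],[-6,-25,-5],[-6,-25,-5],[-6,-25,-5],[-5,-25,-5]],"fingers":[1,1,1,1,1,1,1,1,1,1,1,1]}'
python3 -m jog '{"twist":[[-0.013,-0.05,-0.03],[-0.013,-0.05,-0.03],[-0.013,-0.05,-0.03],[-0.013,-0.05,-0.03],[-0.013,-0.05,-0.03],[-0.013,-0.05,-0.03],[-0.013,-0.05,-0.03],[-0.013,-0.05,-0.03],[-0.013,-0.05,-0.03],[-0.013,-0.05,-0.03],[-0.013,-0.05,-0.03],[-0.013,-0.05,-0.03]],"travel":[[-21,-45,10],[-19,-46,10],[-17,-47,11],[-15,-48,11],[-13,-48,11],[-11,-49,11],[-9,-49,11],[-7,-50,10],[-5,-50,10],[-2,-50,10],[0,-50,9],[0,-50,8]],"fingers":[0,0,0,0,0,0,0,0,0,0,0,0]}'
python3 - <<'E'
from h import *
r=tool(B[2],.70)
s=arm.read_state();print(s["joints"].round(2),s["grip_width"])
g=bailgrip(B,1.23)
plan([(g+r.apply([0,0,-.08]),r,6),(g+r.apply([0,0,-.002]),r,6)])
E
```

```text
t: 2.5
tool_pos: [0.1996, 0.2993, 0.3031]
eef_rot: [0.003, 0.999, -0.006, 0.048]
wrist_force: [0.4, -0.6, -0.1]
grip_width: 0.995
grasp_force: 0.0
t: 3.7
tool_pos: [0.4138, -0.0672, 0.2714]
eef_rot: [-0.114, 0.97, 0.038, 0.212]
wrist_force: [-0.4, 0.2, 1.1]
grip_width: 0.501
grasp_force: 0.0
[-0.7   0.07  2.12  0.53  0.78 -2.85] 0.5006806521054495
n 12
"twist": [[-0.011,-0.044,-0.025],[-0.011,-0.044,-0.026],[-0.012,-0.044,-0.025],[-0.011,-0.044,-0.026],[-0.011,-0.044,-0.025],[-0.011,-0.044,-0.026],[-0.0,0.0,0.0],[-0.0,0.0,0.0],[-0.0,0.0,0.0],[-0.0,0.0,0.0],[-0.0,0.0,0.0],[-0.0,0.0,0.0]] 
"travel": [[9.2,-30.1,17.9],[10.7,-30.1,17.2],[12.2,-30.0,16.3],[13.7,-29.8,15.4],[15.1,-29.6,14.5],[16.4,-29.4,13.4],[0.0,-0.0,13.0],[0.0,-0.0,13.0],[0.0,-0.0,13.0],[0.0,-0.0,13.0],[0.0,-0.0,13.0],[0.0,-0.0,13.0]]
```

```bash
sed -i 's/y=np.array(\[0,1,0.\])/y=np.array([0,-1,0.])/' h.py
python3 -m jog '{"twist":[[0,0,0.148],[0,0,0.148],[0,0,0.148],[0,0,0.148],[0,0,0.148],[0,0,0.148],[0,0,0.148],[0,0,0.148],[0,0,0.148],[0,0,0.148],[0,0,0.148],[0,0,0.148]],"travel":[[0,0,0],[0,0,0],[0,0,0],[0,0,0],[0,0,0],[0,0,0],[0,0,0],[0,0,0],[0,0,0],[0,0,0],[0,0,0],[0,0,0]],"fingers":[0,0,0,0,0,0,0,0,0,0,0,0]}'
python3 -m jog '{"twist":[[0,0,0.148],[0,0,0.148],[0,0,0.148],[0,0,0.148],[0,0,0.148],[0,0,0.148],[0,0,0.148],[0,0,0.148],[0,0,0.148],[0,0,0]],"travel":[[0,0,0],[0,0,0],[0,0,0],[0,0,0],[0,0,0],[0,0,0],[0,0,0],[0,0,0],[0,0,0],[0,0,0]],"fingers":[0,0,0,0,0,0,0,0,0,0]}'
python3 - <<'E'
from h import *
r=tool(B[2],.70)
s=arm.read_state();print(s["joints"].round(2),s["grip_width"])
g=bailgrip(B,1.23)
plan([(g+r.apply([0,0,-.08]),r,8)])
E
```

```text
t: 4.9
tool_pos: [0.4134, -0.0655, 0.2715]
eef_rot: [0.682, 0.699, 0.189, 0.104]
wrist_force: [0.2, 0.7, 0.6]
grip_width: 0.498
grasp_force: 0.0
t: 5.9
tool_pos: [0.4134, -0.0655, 0.2715]
eef_rot: [0.968, 0.131, 0.213, -0.034]
wrist_force: [0.3, -0.6, 0.4]
grip_width: 0.497
grasp_force: 0.0
[-0.7   0.06  2.13  0.53  0.78  0.25] 0.4970787999604592
n 8
"twist": [[0.008,0.033,-0.015],[0.007,0.033,-0.014],[0.008,0.033,-0.015],[0.008,0.033,-0.014],[0.008,0.033,-0.015],[0.007,0.033,-0.014],[0.008,0.033,-0.015],[0.008,0.034,-0.014]] 
"travel": [[-7.7,22.6,13.4],[-8.5,22.5,13.0],[-9.2,22.5,12.6],[-10.0,22.5,12.0],[-10.7,22.4,11.6],[-11.4,22.3,10.9],[-12.0,22.3,10.5],[-12.8,22.1,9.8]]
```

```bash
python3 -m jog '{"twist":[[0.008,0.033,-0.015],[0.008,0.033,-0.015],[0.008,0.033,-0.015],[0.008,0.033,-0.015],[0.008,0.033,-0.015],[0.008,0.033,-0.015],[0.007,0.033,-0.014],[0.007,0.033,-0.013],[0,0,0],[0,0,0]],"travel":[[-8,22.5,13.5],[-8.5,22.5,13],[-9,22.5,12.5],[-10,22.5,12],[-10.5,22.5,11.5],[-11.5,22.5,11],[-12,22.5,10.5],[-12.5,22,10],[0,0,0],[0,0,0]],"fingers":[0,0,0,0,0,0,0,0,0,0]}'
python3 - <<'E'
from h import *
r=tool(B[2],.70)
s=arm.read_state();print(s["joints"].round(2))
g=bailgrip(B,1.23)
plan([(g+r.apply([0,0,-.08]),r,1),(g,r,8)])
a=arm.capture("scene")[160:280,220:380];b=arm.capture("top")[170:290,290:450]
im=np.vstack([a,b])[:,:,::-1]
for n,im,(x,y) in(("scene",a,(220,160)),("top",b,(290,170))):
    pass
A=[]
for n,c,o in(("scene",a,(220,160)),("top",b,(290,170))):
    c=cv2.resize(np.ascontiguousarray(c[:,:,::-1]),None,fx=2.5*1,fy=2.5,interpolation=2)
    P=((proj(n,bail(B,1.23))-o)*2.5).astype(np.int32); cv2.polylines(c,[P],False,(0,255,0),1)
    for q in proj(n,[g]): cv2.circle(c,tuple(((q-o)*2.5).astype(int).tolist()),3,(0,0,255),-1)
    A.append(c)
cv2.imwrite("pics/c3.png",np.hstack(A))
E
```

```text
t: 6.9
tool_pos: [0.4514, -0.2407, 0.1455]
eef_rot: [0.92, 0.188, 0.335, -0.069]
wrist_force: [-0.7, 0.4, -0.8]
grip_width: 0.496
grasp_force: 0.0
[-1.12  0.57  2.07  1.08  0.82 -0.85]
n 9
"twist": [[-0.002,0.001,0.0],[0.0,-0.0,0.0],[0.0,-0.0,0.0],[0.0,-0.0,0.0],[0.0,-0.0,0.0],[0.0,-0.0,0.0],[0.0,-0.0,0.0],[0.0,-0.0,0.0],[0.0,-0.0,0.0]] 
"travel": [[0.1,0.1,-0.6],[0.0,0.0,10.0],[0.0,0.0,10.0],[0.0,0.0,10.0],[0.0,0.0,10.0],[0.0,0.0,10.0],[0.0,0.0,10.0],[0.0,0.0,10.0],[0.0,0.0,10.0]]
```

View pics/c3.png

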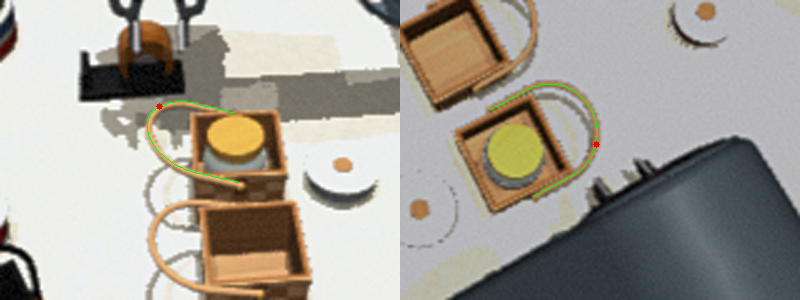

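The overlay matches the handle in both views within 1–2 px. Fingers are lined up to straddle it; go in.

```bash
python3 -m jog '{"twist":[[0,0,0],[0,0,0],[0,0,0],[0,0,0],[0,0,0],[0,0,0],[0,0,0],[0,0,0],[0,0,0]],"travel":[[0,0,10],[0,0,10],[0,0,10],[0,0,10],[0,0,10],[0,0,10],[0,0,10],[0,0,10],[0,0,0]],"fingers":[0,0,0,0,0,0,0,0,0]}'
python3 - <<'E'
from h import *
A=[]
for n,o in(("scene",(250,170)),("top",(310,180))):
    c=arm.capture(n)[o[1]:o[1]+80,o[0]:o[0]+100,::-1]
    A.append(cv2.resize(np.ascontiguousarray(c),None,fx=4,fy=4,interpolation=2))
cv2.imwrite("pics/c4.png",np.hstack(A))
r=tool(B[2],.70)
plan([(bailgrip(B,a),r,2) for a in np.arange(1.05,-.01,-.21)])
E
```

```text
t: 7.9
tool_pos: [0.4994, -0.2199, 0.0835]
eef_rot: [0.92, 0.188, 0.335, -0.07]
wrist_force: [0.0, -0.2, -1.0]
grip_width: 0.497
grasp_force: 0.0
n 12
"twist": [[-0.001,0.0,-0.0],[-0.001,0.001,-0.0],[0.0,-0.0,-0.0],[0.0,-0.0,-0.0],[0.0,-0.0,-0.0],[0.0,-0.0,-0.0],[0.0,-0.0,-0.0],[0.0,-0.0,-0.0],[0.0,-0.0,-0.0],[0.0,-0.0,-0.0],[0.0,-0.0,-0.0],[0.0,-0.0,-0.0]] 
"travel": [[4.9,-3.4,-6.3],[4.9,-3.5,-6.2],[5.1,-5.7,-6.1],[5.1,-5.8,-6.1],[4.2,-7.2,-5.0],[4.3,-7.3,-5.0],[3.2,-8.5,-3.8],[3.1,-8.4,-3.7],[2.0,-9.3,-2.3],[1.9,-9.3,-2.4],[0.7,-9.8,-0.8],[0.6,-9.7,-0.7]]
```

View pics/c4.png

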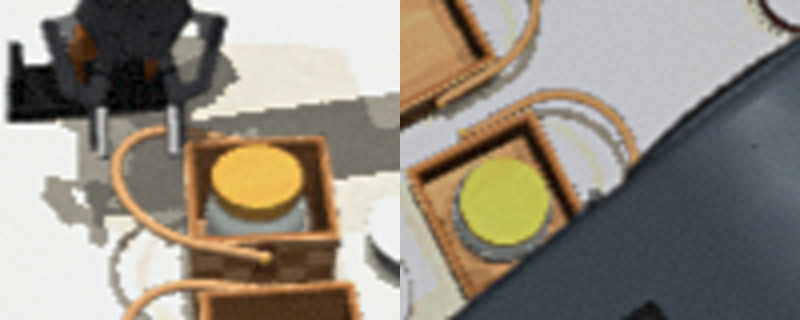

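Fingers straddle the rod (outer tip at crop 100,150, inner at 175,150). Narrow to about 30 mm, then swing along the arc.

```bash
python3 -m jog '{"twist":[[0,0,0],[0,0,0],[0,0,0]],"travel":[[0,0,0],[0,0,0],[0,0,0]],"fingers":[-0.3,-0.3,-0.3]}' 20
python3 -m jog '{"twist":[[0,0,0],[0,0,0],[0,0,0],[0,0,0],[0,0,0],[0,0,0],[0,0,0],[0,0,0],[0,0,0],[0,0,0],[0,0,0],[0,0,0]],"travel":[[5,-3.5,-6],[5,-3.5,-6],[5,-5.5,-6],[5,-6,-6],[4,-7,-5],[4.5,-7.5,-5],[3,-8.5,-4],[3,-8.5,-3.5],[2,-9,-2.5],[2,-9.5,-2.5],[1,-10,-1],[0.5,-10,-0.5]],"fingers":[-0.3,-0.3,-0.3,-0.3,-0.3,-0.3,-0.3,-0.35,-0.4,-0.4,-0.5,-0.5]}'
python3 - <<'E'
from h import *
A=[]
for n,o in(("scene",(250,170)),("top",(310,180))):
    c=arm.capture(n)[o[1]:o[1]+80,o[0]:o[0]+100,::-1]
    A.append(cv2.resize(np.ascontiguousarray(c),None,fx=4,fy=4,interpolation=2))
cv2.imwrite("pics/c5.png",np.hstack(A))
E
```

```text
t: 8.3
tool_pos: [0.4989, -0.2207, 0.0849]
eef_rot: [0.92, 0.188, 0.336, -0.069]
wrist_force: [1.0, 0.8, -0.3]
grip_width: 0.353
grasp_force: 0.7
t: 9.5
tool_pos: [0.4634, -0.1381, 0.1471]
eef_rot: [0.92, 0.188, 0.335, -0.069]
wrist_force: [-0.1, -0.1, -0.2]
grip_width: 0.25
grasp_force: 0.2
```

View pics/c5.png

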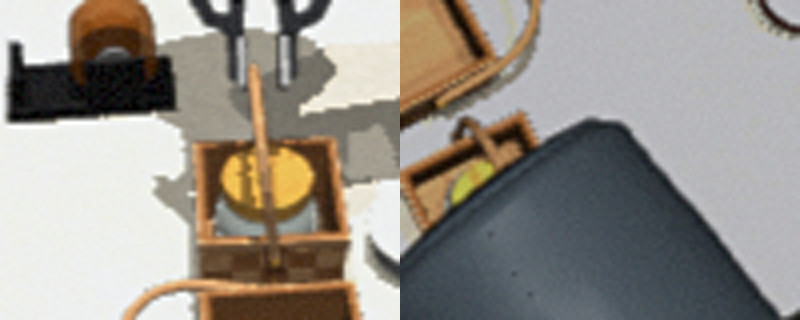

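The handle stands almost upright (apex crop 253,68) between the fingers; the basket has shifted only about 5 mm. Close and check.

```bash
python3 -m jog '{"twist":[[0,0,0],[0,0,0],[0,0,0],[0,0,0],[0,0,0],[0,0,0]],"travel":[[0,0,0],[0,0,0],[0,0,0],[0,0,0],[0,0,0],[0,0,0]],"fingers":[-0.7,-0.8,-0.9,-1,-1,-1]}' 20
python3 -m jog '{"twist":[[0,0,0],[0,0,0],[0,0,0],[0,0,0]],"travel":[[0,0,0],[0,0,0],[0,0,0],[0,0,0]],"fingers":[-1,-1,-1,-1]}' 110
python3 - <<'E'
from h import *
s=arm.read_state();print(s["wrist_torque"],s["joints"].round(2))
r=R.from_quat(s["eef_rot"]); print("up in tool axes",r.inv().apply([0,0,1]))
print("grip", s["tool_pos"]-r.apply([0,0,PZ]),"expected",bailgrip(B,0))
A=[]
for n,o in(("scene",(250,170)),("top",(310,180))):
    c=arm.capture(n)[o[1]:o[1]+80,o[0]:o[0]+100,::-1]
    A.append(cv2.resize(np.ascontiguousarray(c),None,fx=4,fy=4,interpolation=2))
cv2.imwrite("pics/c6.png",np.hstack(A))
for d in arm.masks_of("scene","bail"): print(d["p"],d["box"])
E
```

```text
t: 10.2
tool_pos: [0.4641, -0.1395, 0.1471]
eef_rot: [0.92, 0.188, 0.336, -0.069]
wrist_force: [1.8, 1.2, -0.3]
grip_width: 0.082
grasp_force: 19.4
t: 10.6
tool_pos: [0.4641, -0.1395, 0.1472]
eef_rot: [0.92, 0.188, 0.336, -0.069]
wrist_force: [-1.1, 0.5, 3.3]
grip_width: 0.05
grasp_force: 107.8
[ 0.02036152  0.19625941 -0.02933729] [-0.95  0.53  2.22  1.32  0.71 -0.97]
up in tool axes [ 6.43853605e-01 -6.66442977e-04 -7.65148411e-01]
grip [ 0.45299711 -0.1442259   0.16153584] expected [ 0.45296412 -0.14451065  0.1614    ]
0.67 [298.8, 187.1, 334.9, 241.9]
0.61 [429.7, 172.7, 448.1, 219.2]
0.56 [182.4, 257.2, 236.9, 300.0]
0.46 [312.8, 185.2, 321.9, 233.6]
0.44 [327.8, 303.9, 365.0, 347.2]
```

View pics/c6.png

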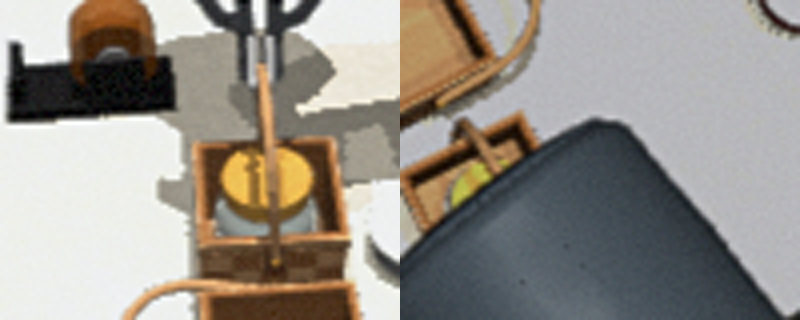

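Gripped upright. Lift a little and check weight and slip.

```bash
python3 -m jog '{"twist":[[0,0,0],[0,0,0],[0,0,0],[0,0,0],[0,0,0],[0,0,0],[0,0,0],[0,0,0],[0,0,0],[0,0,0]],"travel":[[1,0,-1],[2,0,-2.5],[3,0,-4],[3,0,-4],[3,0,-4],[3,0,-4],[3,0,-4],[2,0,-2.5],[1,0,-1],[0,0,0]],"fingers":[-1,-1,-1,-1,-1,-1,-1,-1,-1,-1]}'
python3 - <<'E'
from h import *
s=arm.read_state();print(s["wrist_force"],s["wrist_torque"])
r=R.from_quat(s["eef_rot"])
A=[]
for n,o in(("scene",(250,150)),("top",(310,180))):
    c=arm.capture(n)[o[1]:o[1]+100,o[0]:o[0]+100,::-1]
    A.append(cv2.resize(np.ascontiguousarray(c),None,fx=4,fy=4,interpolation=2))
cv2.imwrite("pics/c7.png",np.hstack(A))
g0=s["tool_pos"]-r.apply([0,0,PZ])
# pregrasp at hook: apex 60mm to -y of hook, rod 46 above
def gh(dy,dz): return T(SC,np.array([[-.037,dy,.285+dz-.0136]]))[0]
rh=tool(SC[2],.70)
print(g0,gh(-.09,.05))
plan([(g0+[0,0,.15],r,10),(gh(-.09,.05),rh,24)])
E
```

```text
t: 11.75
tool_pos: [0.4629, -0.14, 0.1815]
eef_rot: [0.92, 0.188, 0.336, -0.069]
wrist_force: [-0.6, 0.0, -4.8]
grip_width: 0.049
grasp_force: 107.7
[-0.59940222  0.03713337 -4.80368568] [-0.39428209  0.91708721  0.00916622]
[ 0.45178858 -0.14473919  0.19584607] [0.49859997 0.12226616 0.3214    ]
n 34
"twist": [[-0.0,0.0,-0.0],[-0.0,0.0,-0.0],[-0.0,0.0,-0.0],[-0.0,0.0,-0.0],[-0.0,0.0,-0.0],[-0.0,0.0,-0.0],[-0.0,0.0,-0.0],[-0.0,0.0,-0.0],[-0.0,0.0,-0.001],[-0.0,0.0,0.0],[-0.014,0.0,0.016],[-0.013,0.0,0.017]] 
"travel": [[9.7,-0.0,-11.5],[9.7,-0.0,-11.5],[9.6,-0.0,-11.5],[9.7,-0.0,-11.5],[9.7,-0.0,-11.5],[9.7,-0.0,-11.5],[9.7,-0.0,-11.5],[9.6,-0.0,-11.5],[9.7,-0.0,-11.5],[9.7,-0.0,-11.5],[4.0,-9.2,4.7],[3.9,-9.4,4.6]]
"twist": [[-0.014,0.0,0.016],[-0.014,0.0,0.016],[-0.014,0.0,0.016],[-0.013,0.0,0.017],[-0.014,0.0,0.016],[-0.014,0.0,0.016],[-0.013,0.0,0.017],[-0.014,0.0,0.016],[-0.014,0.0,0.016],[-0.014,0.0,0.016],[-0.013,0.0,0.017],[-0.014,0.001,0.016]] 
"travel": [[3.7,-9.4,4.4],[3.5,-9.6,4.4],[3.4,-9.7,4.2],[3.3,-9.8,4.0],[3.1,-10.0,3.9],[2.9,-10.0,3.8],[2.7,-10.1,3.7],[2.6,-10.2,3.5],[2.4,-10.3,3.3],[2.3,-10.4,3.3],[2.1,-10.5,3.0],[1.9,-10.5,3.0]]
"twist": [[-0.014,-0.0,0.016],[-0.014,-0.0,0.017],[-0.013,-0.0,0.016],[-0.014,-0.0,0.016],[-0.014,-0.0,0.016],[-0.013,-0.0,0.017],[-0.014,-0.0,0.016],[-0.014,-0.0,0.016],[-0.014,-0.0,0.017],[-0.013,-0.0,0.016]] 
"travel": [[1.7,-10.6,2.8],[1.6,-10.7,2.6],[1.4,-10.7,2.5],[1.2,-10.8,2.4],[1.0,-10.8,2.2],[0.9,-10.9,2.0],[0.6,-10.9,1.9],[0.6,-11.0,1.8],[0.3,-10.9,1.6],[0.1,-11.1,1.5]]
```

View pics/c7.png

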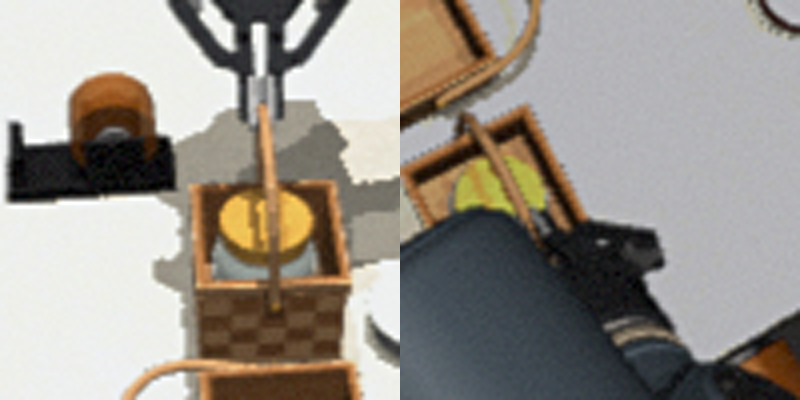

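The basket is off the table and hanging almost level, jar inside; about 5 N. Lift on and carry (empty basket's handle is well below).

```bash
python3 -m jog '{"twist":[[0,0,0],[0,0,0],[0,0,0],[0,0,0],[0,0,0],[0,0,0],[0,0,0],[0,0,0],[0,0,0],[0,0,0],[0,0,0],[0,0,0]],"travel":[[3,0,-4],[6,0,-7.5],[9,0,-11],[10,0,-12],[10,0,-12],[10,0,-12],[10,0,-12],[10,0,-12],[10,0,-12],[9,0,-11],[6,0,-7],[3,0,-3.5]],"fingers":[-1,-1,-1,-1,-1,-1,-1,-1,-1,-1,-1,-1]}'
python3 - <<'E'
from h import *
s=arm.read_state();print(s["wrist_force"],s["wrist_torque"],s["joints"].round(2))
r=R.from_quat(s["eef_rot"])
def gh(dy,dz): return T(SC,np.array([[-.037,dy,.285+dz-.0136]]))[0]
plan([(gh(-.09,.055),tool(SC[2],.70),24)])
E
```

```text
t: 13.05
tool_pos: [0.4614, -0.14, 0.3323]
eef_rot: [0.92, 0.188, 0.335, -0.069]
wrist_force: [-0.7, 1.1, -5.0]
grip_width: 0.048
grasp_force: 107.9
[-0.72266914  1.13683232 -5.04395575] [-0.42475757  0.93274997 -0.05255389] [-0.96  0.11  2.    0.82  1.04 -0.23]
n 24
"twist": [[-0.014,0.0,0.016],[-0.013,0.0,0.017],[-0.014,0.0,0.016],[-0.014,0.0,0.016],[-0.014,0.0,0.016],[-0.013,0.0,0.017],[-0.014,0.0,0.016],[-0.014,0.0,0.016],[-0.014,0.0,0.017],[-0.013,0.001,0.016],[-0.014,-0.0,0.016],[-0.014,-0.0,0.016]] 
"travel": [[4.2,-9.2,4.6],[4.0,-9.3,4.5],[3.9,-9.5,4.4],[3.7,-9.5,4.2],[3.5,-9.7,4.1],[3.4,-9.8,4.0],[3.3,-9.9,3.8],[3.0,-10.0,3.7],[2.9,-10.1,3.6],[2.8,-10.2,3.4],[2.5,-10.3,3.2],[2.5,-10.4,3.2]]
"twist": [[-0.014,-0.0,0.017],[-0.013,-0.0,0.016],[-0.014,-0.0,0.016],[-0.014,-0.0,0.016],[-0.014,-0.0,0.017],[-0.013,-0.0,0.016],[-0.014,0.0,0.016],[-0.014,0.0,0.017],[-0.014,0.0,0.016],[-0.013,0.0,0.016],[-0.014,0.0,0.016],[-0.014,0.0,0.017]] 
"travel": [[2.2,-10.4,3.0],[2.1,-10.6,2.8],[1.9,-10.5,2.7],[1.7,-10.7,2.6],[1.5,-10.7,2.4],[1.4,-10.8,2.3],[1.2,-10.8,2.1],[1.0,-10.9,1.9],[0.9,-10.9,1.8],[0.6,-11.0,1.7],[0.5,-11.0,1.5],[0.3,-11.0,1.4]]
```

```bash
python3 -m jog '{"twist":[[-0.004,0,0.004],[-0.009,0,0.01],[-0.014,0,0.016],[-0.014,0,0.016],[-0.014,0,0.016],[-0.014,0,0.016],[-0.014,0,0.016],[-0.014,0,0.016],[-0.014,0,0.016],[-0.014,0,0.016],[-0.014,0,0.016],[-0.014,0,0.016]],"travel":[[1,-3,1.5],[2.5,-6,3],[4,-9.5,4.5],[4,-9.5,4.5],[3.5,-9.5,4],[3.5,-10,4],[3.5,-10,4],[3,-10,3.5],[3,-10,3.5],[3,-10,3.5],[2.5,-10,3],[2.5,-10,3]],"fingers":[-1,-1,-1,-1,-1,-1,-1,-1,-1,-1,-1,-1]}'
python3 -m jog '{"twist":[[-0.014,0,0.016],[-0.014,0,0.016],[-0.014,0,0.016],[-0.014,0,0.016],[-0.014,0,0.016],[-0.014,0,0.016],[-0.014,0,0.016],[-0.014,0,0.016],[-0.014,0,0.016],[-0.009,0,0.01],[-0.005,0,0.006],[0,0,0]],"travel":[[2,-10.5,3],[2,-10.5,3],[2,-10.5,2.5],[1.5,-10.5,2.5],[1.5,-10.5,2.5],[1.5,-10.5,2],[1,-11,2],[1,-11,2],[1,-10,2],[0.5,-7,1],[0,-3,0.5],[0,0,0]],"fingers":[-1,-1,-1,-1,-1,-1,-1,-1,-1,-1,-1,-1]}'
python3 - <<'E'
from h import *
s=arm.read_state();print(s["wrist_force"],s["joints"].round(2))
def gh(dy,dz): return T(SC,np.array([[-.037,dy,.285+dz-.0136]]))[0]
plan([(gh(-.06,.055),tool(SC[2],.70),8)])
im=arm.capture("scene"); cv2.imwrite("pics/s8.png",im[:,:,::-1])
for t in("hook","bail","basket"):
    for d in arm.masks_of("scene",t): print(t,round(d["p"],2),d["box"])
# expected projection of the apex
r=R.from_quat(s["eef_rot"]); g=s["tool_pos"]-r.apply([0,0,PZ]); print("grip",g,gh(-.09,.055))
yaw=SC[2]; ap=g+R.from_euler('z',yaw).apply([.037,0,.0136]); print("apex",ap,proj("scene",[ap,g]))
o=(400,130);c=cv2.resize(np.ascontiguousarray(im[130:130+140,380:380+150,::-1]),None,fx=4,fy=4,interpolation=2);cv2.imwrite("pics/c8.png",c)
E
```

```text
t: 14.25
tool_pos: [0.4809, -0.0192, 0.3211]
eef_rot: [0.936, 0.08, 0.34, -0.029]
wrist_force: [0.2, 0.0, -5.4]
grip_width: 0.05
grasp_force: 107.8
t: 15.45
tool_pos: [0.497, 0.0868, 0.3107]
eef_rot: [0.94, -0.018, 0.339, 0.01]
wrist_force: [-0.9, -0.4, -5.6]
grip_width: 0.051
grasp_force: 107.9
[-0.94531553 -0.35686499 -5.62600893] [-0.05  0.09  2.11  0.01  0.26  1.55]
n 8
"twist": [[-0.005,0.001,0.007],[-0.005,0.001,0.007],[-0.004,0.001,0.007],[-0.005,0.001,0.007],[-0.005,0.0,0.006],[-0.005,0.001,0.007],[-0.005,0.001,0.007],[-0.005,0.001,0.007]] 
"travel": [[1.5,-8.1,1.0],[1.5,-8.1,0.9],[1.4,-8.1,0.9],[1.3,-8.1,0.9],[1.3,-8.1,0.8],[1.2,-8.1,0.8],[1.2,-8.2,0.7],[1.1,-8.2,0.7]]
hook 0.72 [445.7, 178.5, 463.4, 207.6]
bail 0.65 [182.6, 258.4, 235.6, 303.8]
bail 0.62 [431.8, 172.7, 446.5, 192.6]
bail 0.6 [389.5, 161.7, 404.4, 221.4]
basket 0.93 [366.3, 162.8, 422.4, 244.4]
basket 0.64 [180.7, 258.1, 242.2, 329.1]
basket 0.55 [419.5, 172.4, 460.6, 232.8]
grip [0.485037   0.0874086  0.32512841] [0.49859997 0.12226616 0.3264    ]
apex [0.5218254  0.08345715 0.33872841] [[401.59726431 165.58991223]
 [405.13843316 161.83428787]]
```

```bash
python3 -m jog '{"twist":[[-0.005,0.001,0.007],[-0.005,0.001,0.007],[-0.005,0.001,0.007],[-0.005,0.001,0.007],[-0.005,0.001,0.007],[-0.005,0.001,0.007],[-0.005,0.001,0.007],[-0.005,0.001,0.007],[0,0,0],[0,0,0],[0,0,0]],"travel":[[1.5,-4,0.5],[1.5,-7,1],[1.5,-8,1],[1.5,-8,1],[1.5,-8,1],[1,-8,1],[1,-8,1],[1,-6,0.5],[0.5,-3,0],[0,-1,0],[0,0,0]],"fingers":[-1,-1,-1,-1,-1,-1,-1,-1,-1,-1,-1]}'
python3 - <<'E'
from h import *
s=arm.read_state();print(s["wrist_force"],s["joints"].round(2))
H=T(SC,np.array([[0,-.025,.305],[0,.021,.30],[0,0,.277],[0,0,.38],[0,-.021,.313]]));print("hook model outer tip, back, bottom, shanktop, tip",proj("scene",H).round(1).tolist())
im=arm.capture("scene")
ds=arm.masks_of("scene","hook"); m=ds[0]["region"]; print(ds[0]["box"])
for v in range(176,210,3):
    c=np.where(m[v])[0]; print(v,c.min() if len(c) else None,c.max() if len(c) else None,len(c))
r=R.from_quat(s["eef_rot"]); g=s["tool_pos"]-r.apply([0,0,PZ])
def gh(dy,dz): return T(SC,np.array([[-.037,dy,.285+dz-.0136]]))[0]
print("grip",g,gh(-.06,.055))
ap=T((0,0,SC[2]),np.array([[.037,0,.0136]]))[0]+g; print("apex",ap,proj("scene",[ap]), "in hook frame",R.from_euler('z',-SC[2]).apply(ap-T(SC,np.array([[0,0,.285]]))[0]))
c=cv2.resize(np.ascontiguousarray(im[130:230,390:500,::-1]),None,fx=5,fy=5,interpolation=2);cv2.imwrite("pics/c9.png",c)
E
```

```text
t: 16.75
tool_pos: [0.517, 0.145, 0.3148]
eef_rot: [0.936, -0.051, 0.346, 0.02]
wrist_force: [-0.2, -0.7, -4.8]
grip_width: 0.048
grasp_force: 107.9
[-0.15881756 -0.67482002 -4.79908213] [ 0.16  0.15  2.02 -0.58  0.33  2.33]
hook model outer tip, back, bottom, shanktop, tip [[443.0, 193.2], [464.0, 201.4], [451.4, 206.3], [464.2, 168.8], [445.7, 191.0]]
[442.8, 176.7, 462.8, 207.3]
176 459 462 4
179 458 462 5
182 457 461 5
185 458 462 5
188 460 463 4
191 444 464 6
194 444 464 7
197 444 464 8
200 445 463 9
203 447 461 15
206 450 455 6
209 None None 0
grip [0.50486723 0.14633624 0.32899479] [0.50180385 0.15209459 0.3264    ]
apex [0.54165563 0.14238479 0.34259479] [[427.75042625 175.26151566]] in hook frame [ 0.00366083 -0.06539827  0.05759479]
```

View pics/c9.png

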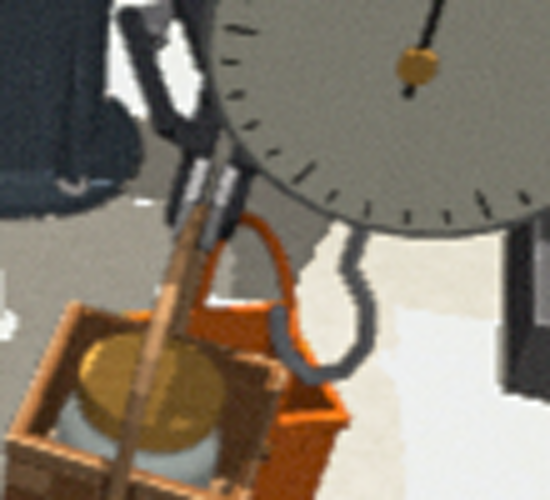

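The picture shows the apex about 65 mm left (-y) of the hook, hook J at crop (270–370, 230–385); the fitted hook outline agrees with the network's mask within 1 px. Now lower to rod height ~43 mm, then go in over the tip.

```bash
cat >> h.py <<'E'
def gh(dx,dy,dz): return T(SC,np.array([[-.037+dx,dy,.285+dz-.0136]]))[0]
def where():
    s=arm.read_state(); r=R.from_quat(s["eef_rot"]); g=s["tool_pos"]-r.apply([0,0,PZ])
    ap=T((0,0,SC[2]),np.array([[.037,0,.0136]]))[0]+g
    print("apex in hook frame",R.from_euler('z',-SC[2]).apply(ap-T(SC,np.array([[0,0,.285]]))[0]).round(4),"F",s["wrist_force"].round(1),"M",s["wrist_torque"].round(2),"j",s["joints"].round(2),"rotdiff",(r.inv()*tool(SC[2],.7)).as_rotvec().round(3),"t",s["t"])
E
python3 - <<'E'
from h import *
where(); r=tool(SC[2],.70)
plan([(gh(-.003,-.062,.043),r,4),(gh(-.003,-.005,.043),r,12)])
E
```

```text
apex in hook frame [ 0.0036 -0.0655  0.0576] F [-0.4 -0.7 -5.1] M [ 0.13  1.03 -0.  ] j [ 0.16  0.15  2.02 -0.58  0.33  2.33] rotdiff [ 0.004 -0.009 -0.001] t 16.85
n 16
"twist": [[0.001,-0.002,-0.0],[0.001,-0.002,-0.0],[0.001,-0.003,-0.001],[0.001,-0.002,0.0],[-0.0,0.0,0.0],[-0.0,0.0,0.0],[-0.0,0.0,0.0],[-0.0,0.0,0.0],[-0.0,0.0,0.0],[-0.0,0.0,0.0],[-0.0,0.0,0.0],[-0.0,0.0,0.0]] 
"travel": [[-3.7,-0.9,1.7],[-3.7,-0.9,1.7],[-3.6,-0.9,1.7],[-3.7,-0.9,1.7],[-0.0,-4.8,0.0],[-0.0,-4.7,0.0],[-0.0,-4.8,0.0],[-0.0,-4.7,0.0],[-0.0,-4.8,0.0],[-0.0,-4.7,0.0],[-0.0,-4.8,0.0],[-0.0,-4.7,0.0]]
"twist": [[-0.0,0.0,0.0],[-0.0,0.0,0.0],[-0.0,0.0,0.0],[-0.0,0.0,0.0]] 
"travel": [[-0.0,-4.8,0.0],[-0.0,-4.7,0.0],[-0.0,-4.8,0.0],[-0.0,-4.7,0.0]]
```

```bash
python3 -m jog '{"twist":[[0.001,-0.002,0],[0.001,-0.002,0],[0.001,-0.003,0],[0.001,-0.002,0],[0,0,0],[0,0,0],[0,0,0],[0,0,0],[0,0,0],[0,0,0],[0,0,0],[0,0,0]],"travel":[[-3.5,-1,1.7],[-3.7,-1,1.7],[-3.7,-1,1.7],[-3.7,-0.5,1.7],[0,-2,0],[0,-4,0],[0,-5,0],[0,-5,0],[0,-5,0],[0,-4,0],[0,-2,0],[0,0,0]],"fingers":[-1,-1,-1,-1,-1,-1,-1,-1,-1,-1,-1,-1]}'
python3 - <<'E'
from h import *
where(); r=tool(SC[2],.70)
plan([(gh(-.003,-.005,.043),r,10)])
s=arm.read_state();rr=R.from_quat(s["eef_rot"]); g=s["tool_pos"]-rr.apply([0,0,PZ])
h=np.linspace(0,.107,12)
im=arm.capture("scene"); P=T((0,0,SC[2]),np.array([[.037,0,.0136]]))[0]+g
print("apex px",proj("scene",[P]))
for t in("bail","hook","jar"):
    for d in arm.masks_of("scene",t)[:3]: print(t,round(d["p"],2),d["box"])
E
```

```text
t: 18.05
tool_pos: [0.5138, 0.1767, 0.3004]
eef_rot: [0.938, -0.05, 0.343, 0.018]
wrist_force: [0.5, 0.2, -5.8]
grip_width: 0.048
grasp_force: 107.9
apex in hook frame [-0.0027 -0.0343  0.0433] F [ 0.5  0.2 -5.8] M [ 0.09  1.02 -0.01] j [ 0.25  0.2   2.01 -0.71  0.35  2.53] rotdiff [-0.001 -0.001  0.   ] t 18.05
n 10
"twist": [[-0.0,-0.0,0.0],[-0.0,-0.0,0.0],[-0.0,-0.0,0.0],[-0.0,-0.0,0.0],[-0.001,-0.0,0.0],[0.0,-0.0,0.0],[0.0,-0.0,0.0],[0.0,-0.0,0.0],[-0.0,-0.001,0.0],[-0.0,0.0,0.0]] 
"travel": [[-0.0,-2.9,0.0],[-0.1,-3.0,0.0],[-0.0,-2.9,0.0],[-0.1,-2.9,0.0],[0.0,-2.9,0.0],[-0.0,-3.0,0.0],[-0.1,-2.9,0.1],[-0.0,-2.9,-0.0],[-0.1,-3.0,-0.0],[0.0,-2.9,-0.0]]
apex px [[441.4415993 182.9835038]]
bail 0.66 [182.1, 255.7, 236.1, 301.2]
bail 0.63 [425.2, 178.7, 444.0, 234.3]
bail 0.58 [433.0, 174.1, 446.6, 191.8]
hook 0.72 [445.5, 177.9, 466.1, 206.1]
jar 0.96 [414.9, 199.3, 447.3, 232.7]
jar 0.84 [270.3, 290.4, 302.1, 331.5]
jar 0.8 [331.1, 304.5, 362.7, 346.7]
```

```bash
python3 -m jog '{"twist":[[0,0,0],[0,0,0],[0,0,0],[0,0,0],[0,0,0],[0,0,0],[0,0,0],[0,0,0],[0,0,0],[0,0,0],[0,0,0],[0,0,0]],"travel":[[0,-1.5,0],[0,-2.5,0],[0,-3,0],[0,-3,0],[0,-3,0],[0,-3,0],[0,-3,0],[0,-3,0],[0,-3,0],[0,-2.5,0],[0,-1.5,0],[0,0,0]],"fingers":[-1,-1,-1,-1,-1,-1,-1,-1,-1,-1,-1,-1]}'
python3 - <<'E'
from h import *
where(); r=tool(SC[2],.70)
plan([(gh(-.003,-.002,.006),r,8)])
im=arm.capture("scene"); cv2.imwrite("pics/s10.png",im[:,:,::-1])
for t in("bail","hook"):
    for d in arm.masks_of("scene",t)[:4]: print(t,round(d["p"],2),d["box"])
d=arm.masks_of("scene","bail")
E
```

```text
t: 19.45
tool_pos: [0.5169, 0.2053, 0.3004]
eef_rot: [0.938, -0.05, 0.343, 0.018]
wrist_force: [-0.6, 0.1, -5.2]
grip_width: 0.047
grasp_force: 107.9
apex in hook frame [-0.0027 -0.0055  0.0433] F [-0.6  0.1 -5.2] M [ 0.1   1.06 -0.02] j [ 0.32  0.22  1.97 -0.76  0.4   2.63] rotdiff [-0.001 -0.001 -0.   ] t 19.45
n 8
"twist": [[-0.0,-0.0,-0.0],[-0.0,-0.0,-0.0],[-0.0,-0.0,-0.0],[-0.0,-0.0,-0.0],[-0.001,-0.0,-0.0],[0.0,-0.0,-0.0],[0.0,-0.0,-0.0],[0.0,-0.001,-0.0]] 
"travel": [[-3.0,-0.4,3.5],[-3.1,-0.5,3.6],[-3.0,-0.4,3.5],[-3.0,-0.4,3.6],[-3.1,-0.5,3.5],[-3.0,-0.4,3.6],[-3.0,-0.4,3.5],[-3.1,-0.5,3.5]]
bail 0.85 [184.0, 257.9, 238.3, 302.1]
bail 0.69 [437.1, 183.4, 457.5, 243.2]
bail 0.5 [327.5, 304.4, 362.8, 348.0]
bail 0.36 [339.9, 217.4, 369.1, 243.9]
hook 0.58 [445.5, 177.5, 467.7, 204.9]
```

```bash
python3 -m jog '{"twist":[[0,0,0],[0,0,0],[0,0,0],[0,0,0],[0,0,0],[0,0,0],[0,0,0],[0,0,0],[0,0,0],[0,0,0],[0,0,0],[0,0,0]],"travel":[[-1,0,1],[-2,-0.3,2.3],[-2,-0.4,2.3],[-2,-0.5,2.3],[-2,-0.5,2.3],[-2,-0.5,2.3],[-2,-0.5,2.3],[-2,-0.5,2.3],[-2,-0.3,2.3],[-1,0,1.2],[0,0,0],[0,0,0]],"fingers":[-1,-1,-1,-1,-1,-1,-1,-1,-1,-1,-1,-1]}'
python3 - <<'E'
from h import *
where(); r=tool(SC[2],.70)
plan([(gh(-.003,0,.008),r,4)])
im=arm.capture("scene")
for t in("bail","hook"):
    for d in arm.masks_of("scene",t)[:4]: print(t,round(d["p"],2),d["box"])
E
```

```text
t: 20.85
tool_pos: [0.5168, 0.2086, 0.2731]
eef_rot: [0.938, -0.05, 0.343, 0.018]
wrist_force: [-0.1, -0.3, -5.4]
grip_width: 0.049
grasp_force: 107.9
apex in hook frame [-0.0032 -0.0022  0.016 ] F [-0.1 -0.3 -5.4] M [0.11 1.08 0.08] j [ 0.33  0.27  2.   -0.93  0.35  2.81] rotdiff [-0.001 -0.001 -0.   ] t 20.85
n 4
"twist": [[-0.0,-0.0,-0.0],[-0.0,-0.0,-0.0],[-0.001,-0.0,-0.0],[0.0,-0.001,-0.0]] 
"travel": [[-1.3,-0.5,1.6],[-1.2,-0.6,1.5],[-1.3,-0.5,1.6],[-1.2,-0.6,1.5]]
bail 0.74 [435.8, 191.6, 455.7, 253.4]
bail 0.74 [411.4, 196.6, 468.6, 273.2]
bail 0.7 [181.3, 259.3, 237.3, 302.2]
bail 0.5 [429.8, 170.7, 447.3, 212.9]
hook 0.48 [445.6, 178.5, 464.7, 204.7]
```

```bash
cat > kin.py <<'E'
from h import *
def wristR(q): return R.from_euler('z',q[0])*R.from_euler('y',q[1]+q[2])*R.from_euler('z',q[3])*R.from_euler('y',q[4])*R.from_euler('z',q[5]+np.pi/2)
def fk(q,k):
    h,a,L2,e,L3,d=k
    Rz=R.from_euler('z',q[0]); A=R.from_euler('y',q[1]); F=R.from_euler('y',q[1]+q[2])
    return Rz.apply(np.array([a,0,h])+A.apply([0,0,L2])+F.apply([e,0,L3]))+wristR(q).apply([0,0,d])
D=[([1.1455157,.52747698,1.43271489,0,1.18139947,-.17850237],[.15264364,.60604136,.2313198]),
([-.70,.06,2.13,.53,.78,.25],[.4134,-.0655,.2715]),([-1.12,.57,2.07,1.08,.82,-.85],[.4514,-.2407,.1455]),
([-.95,.53,2.22,1.32,.71,-.97],[.4641,-.1395,.1472]),([-.96,.11,2.0,.82,1.04,-.23],[.4614,-.14,.3323]),
([-.05,.09,2.11,.01,.26,1.55],[.497,.0868,.3107]),([.16,.15,2.02,-.58,.33,2.33],[.517,.145,.3148]),([.25,.2,2.01,-.71,.35,2.53],[.5138,.1767,.3004]),([.32,.22,1.97,-.76,.4,2.63],[.5169,.2053,.3004]),([.33,.27,2.0,-.93,.35,2.81],[.5168,.2086,.2731])]
s=arm.read_state(); D.append((s["joints"],s["tool_pos"]))
o=least_squares(lambda k:np.concatenate([(fk(np.array(q),k)-p)for q,p in D]+[0.001*(k-[.3,0,.4,0,.4,.25])]),[.3,0,.4,0,.4,.25],loss="soft_l1",f_scale=.005)
KP=o.x
def ik(p,r,q0):
    f=lambda q:np.concatenate([(fk(q,KP)-p)*5,(wristR(q).inv()*r).as_rotvec()])
    lo=[-3.08,-.75,.22,-1.43,0,-2.85];hi=[3.08,2.2,2.44,4.57,2.65,2.85]
    o=least_squares(f,np.clip(q0,np.array(lo)+1e-3,np.array(hi)-1e-3),bounds=(lo,hi)); return o.x,np.abs(o.fun).max()
E
python3 - <<'E'
from kin import *
print(KP.round(3),"res mm",(o.fun[:33].reshape(-1,3)*1000).round(0).tolist())
s=arm.read_state();print("R err",(wristR(s["joints"]).inv()*R.from_quat(s["eef_rot"])).magnitude())
H=T(SC,np.array([[-.003,0,.285]]))[0]
for y1 in(.3,.45,.6,.75):
    q=s["joints"];out=[]
    for yaw,dz in [(v,.016) for v in np.linspace(SC[2],y1,12)]+[(y1,v) for v in np.linspace(.01,-.06,15)]:
        r=tool(yaw,.7); g=H+R.from_euler('z',yaw).apply([-.037,0,dz-.0136]); qn,e=ik(g+r.apply([0,0,PZ]),r,q); st=np.abs(qn-q).max();q=qn
        out.append((round(yaw,2),round(dz,3),q.round(2)[3:].tolist(),round(e,3),round(st,2)))
    print(y1);[print(*x) for x in out[9::3]]
E
```

```text
[ 0.278 -0.064  0.65   0.13   0.401  0.354] res mm [[89.0, -73.0, -18.0], [-98.0, -36.0, -4.0], [-82.0, 3.0, -5.0], [-80.0, -13.0, 1.0], [-88.0, -4.0, 3.0], [-32.0, -109.0, -1.0], [0.0, -125.0, 4.0], [11.0, -124.0, -1.0], [22.0, -127.0, 3.0], [26.0, -125.0, 4.0], [25.0, -125.0, 1.0]]
R err 5.065721141565184e-16
0.3
0.23 0.016 [-0.74, 0.24, 2.49] 0.0 0.13
0.3 0.01 [-0.49, 0.16, 2.14] 0.0 0.05
0.3 -0.005 [-0.67, 0.12, 2.33] 0.0 0.07
0.3 -0.02 [-1.01, 0.09, 2.67] 0.0 0.14
0.3 -0.035 [-1.19, 0.07, 2.85] 0.013 0.01
0.3 -0.05 [-1.2, 0.06, 2.85] 0.032 0.01
0.45
0.35 0.016 [-0.13, 0.16, 1.72] 0.0 0.39
0.45 0.01 [0.58, 0.17, 0.88] 0.0 0.05
0.45 -0.005 [0.77, 0.14, 0.69] 0.0 0.08
0.45 -0.02 [1.08, 0.11, 0.38] 0.0 0.12
0.45 -0.035 [1.55, 0.09, -0.09] 0.0 0.17
0.45 -0.05 [2.03, 0.11, -0.57] 0.0 0.15
0.6
0.47 0.016 [0.62, 0.21, 0.82] 0.0 0.42
0.6 0.01 [0.95, 0.32, 0.33] 0.0 0.05
0.6 -0.005 [1.07, 0.29, 0.2] 0.0 0.05
0.6 -0.02 [1.21, 0.28, 0.05] 0.0 0.05
0.6 -0.035 [1.38, 0.26, -0.12] 0.0 0.06
0.6 -0.05 [1.56, 0.26, -0.3] 0.0 0.06
0.75
0.59 0.016 [0.9, 0.32, 0.39] 0.0 0.23
0.75 0.01 [1.0, 0.48, 0.1] 0.0 0.03
0.75 -0.005 [1.07, 0.46, 0.02] 0.0 0.03
0.75 -0.02 [1.16, 0.44, -0.07] 0.0 0.03
0.75 -0.035 [1.25, 0.42, -0.17] 0.0 0.03
0.75 -0.05 [1.34, 0.41, -0.28] 0.0 0.04
```

```bash
sed -i 's/h,a,L2,e,L3,d=k/h,a,L2,e,L3,d,b=k/; s/np.array(\[a,0,h\])/np.array([a,b,h])/; s/\.25\]/.25,0]/g' kin.py
sed -i 's/\[-.70,.06,2.13,.53,.78,.25,0\]/[-.70,.06,2.13,.53,.78,.25]/' kin.py
python3 - <<'E'
from kin import *
print(KP.round(3),"res mm",(o.fun[:33].reshape(-1,3)*1000).round(0).tolist())
s=arm.read_state()
H=T(SC,np.array([[-.003,0,.285]]))[0]
for y1 in(.4,.5,.6,.7):
    q=s["joints"];out=[]
    for yaw,dz in [(v,.016) for v in np.linspace(SC[2],y1,12)]+[(y1,v) for v in np.linspace(.01,-.06,15)]:
        r=tool(yaw,.7); g=H+R.from_euler('z',yaw).apply([-.037,0,dz-.0136]); qn,e=ik(g+r.apply([0,0,PZ]),r,q); st=np.abs(qn-q).max();q=qn
        out.append((round(yaw,2),round(dz,3),q.round(2).tolist(),round(e,3),round(st,2)))
    print(y1);[print(*x) for x in out[2::4]]
E
```

```text
[0.275 0.    0.584 0.111 0.392 0.295 0.111] res mm [[-0.0, -1.0, 1.0], [-1.0, 1.0, 1.0], [0.0, -0.0, -2.0], [1.0, 1.0, 2.0], [1.0, -3.0, 1.0], [-2.0, 0.0, -4.0], [1.0, -2.0, 1.0], [-1.0, 1.0, -3.0], [0.0, -0.0, 1.0], [1.0, 0.0, 2.0], [0.0, 0.0, -0.0]]
0.4
-0.01 0.016 [0.28, 0.26, 2.03, -0.82, 0.26, 2.61] 0.0 0.11
0.17 0.016 [0.18, 0.24, 2.06, -0.03, 0.14, 1.61] 0.0 0.36
0.35 0.016 [0.07, 0.23, 2.08, 0.87, 0.24, 0.49] 0.0 0.17
0.4 0.0 [0.04, 0.26, 2.1, 1.11, 0.26, 0.19] 0.0 0.06
0.4 -0.02 [0.04, 0.31, 2.12, 1.37, 0.23, -0.08] 0.0 0.07
0.4 -0.04 [0.04, 0.35, 2.14, 1.67, 0.23, -0.38] 0.0 0.08
0.4 -0.06 [0.04, 0.4, 2.16, 1.95, 0.25, -0.67] 0.0 0.07
0.5
0.0 0.016 [0.27, 0.26, 2.03, -0.79, 0.25, 2.56] 0.0 0.15
0.22 0.016 [0.14, 0.23, 2.07, 0.35, 0.15, 1.16] 0.0 0.45
0.44 0.016 [0.01, 0.23, 2.08, 0.99, 0.33, 0.27] 0.0 0.12
0.5 0.0 [-0.02, 0.26, 2.09, 1.14, 0.36, 0.04] 0.0 0.04
0.5 -0.02 [-0.02, 0.31, 2.12, 1.32, 0.34, -0.15] 0.0 0.05
0.5 -0.04 [-0.02, 0.36, 2.14, 1.52, 0.32, -0.36] 0.0 0.05
0.5 -0.06 [-0.02, 0.4, 2.16, 1.73, 0.33, -0.57] 0.0 0.05
0.6
0.02 0.016 [0.26, 0.25, 2.03, -0.75, 0.23, 2.5] 0.0 0.19
0.28 0.016 [0.11, 0.23, 2.07, 0.64, 0.18, 0.81] 0.0 0.43
0.54 0.016 [-0.04, 0.23, 2.07, 1.03, 0.42, 0.12] 0.0 0.1
0.6 0.0 [-0.07, 0.27, 2.08, 1.13, 0.46, -0.06] 0.0 0.03
0.6 -0.02 [-0.07, 0.32, 2.1, 1.26, 0.43, -0.2] 0.0 0.04
0.6 -0.04 [-0.07, 0.36, 2.12, 1.41, 0.42, -0.36] 0.0 0.04
0.6 -0.06 [-0.07, 0.41, 2.14, 1.56, 0.41, -0.53] 0.0 0.04
0.7
0.04 0.016 [0.25, 0.25, 2.04, -0.7, 0.21, 2.43] 0.0 0.23
0.33 0.016 [0.08, 0.23, 2.08, 0.82, 0.22, 0.56] 0.0 0.35
0.63 0.016 [-0.08, 0.24, 2.05, 1.03, 0.51, 0.02] 0.0 0.08
0.7 0.0 [-0.11, 0.28, 2.06, 1.1, 0.55, -0.13] 0.0 0.03
0.7 -0.02 [-0.11, 0.33, 2.08, 1.2, 0.53, -0.25] 0.0 0.03
0.7 -0.04 [-0.11, 0.37, 2.1, 1.31, 0.51, -0.38] 0.0 0.03
0.7 -0.06 [-0.11, 0.42, 2.12, 1.43, 0.49, -0.51] 0.0 0.03
```

Joint 6 would run out on lowering, so I'll turn the basket +0.5 rad about the vertical through the hook (rotation model exact, position model within 3 mm). About a fixed axis, the tool-frame rows are constant.

```bash
python3 - <<'E'
from h import *
s=arm.read_state(); p,r=s["tool_pos"],R.from_quat(s["eef_rot"]); g=p-r.apply([0,0,PZ])
A=T((0,0,SC[2]),np.array([[.037,0,.0136]]))[0]+g
w=R.from_euler('z',.507/32); p2=A+w.apply(p-A)
print("travel",(r.inv().apply(p2-p)*1000).round(2),"twist",(r.inv()*w*r).as_rotvec().round(5))
E
```

```text
travel [0.  0.4 0. ] twist [ 1.022e-02 -2.000e-05 -1.211e-02]
```

```bash
cat >> h.py <<'E'
def where2():
    s=arm.read_state(); r=R.from_quat(s["eef_rot"]); x=r.as_matrix()[:,2]; yaw=np.arctan2(x[1],x[0]); lean=np.arcsin(np.hypot(x[0],x[1]))
    g=s["tool_pos"]-r.apply([0,0,PZ]); ap=g+R.from_euler('z',yaw).apply([.037,0,.0136])
    print("apex",R.from_euler('z',-SC[2]).apply(ap-T(SC,np.array([[0,0,.285]]))[0]).round(4),"yaw",round(yaw,3),"lean",round(lean,3),"roty",r.as_matrix()[2,1].round(3),"F",s["wrist_force"].round(1),"j",s["joints"].round(2),"t",s["t"])
E
python3 -m jog '{"twist":[[0.0102,0,-0.0121],[0.0102,0,-0.0121],[0.0102,0,-0.0121],[0.0102,0,-0.0121],[0.0102,0,-0.0121],[0.0102,0,-0.0121],[0.0102,0,-0.0121],[0.0102,0,-0.0121],[0.0102,0,-0.0121],[0.0102,0,-0.0121],[0.0102,0,-0.0121],[0.0102,0,-0.0121]],"travel":[[0,0.4,0],[0,0.4,0],[0,0.4,0],[0,0.4,0],[0,0.4,0],[0,0.4,0],[0,0.4,0],[0,0.4,0],[0,0.4,0],[0,0.4,0],[0,0.4,0],[0,0.4,0]],"fingers":[-1,-1,-1,-1,-1,-1,-1,-1,-1,-1,-1,-1]}'; python3 -c "
from h import *
where2()"
```

```text
t: 22.2
tool_pos: [0.5164, 0.2033, 0.273]
eef_rot: [0.939, 0.04, 0.343, -0.014]
wrist_force: [0.9, 0.1, -5.7]
grip_width: 0.051
grasp_force: 108.0
apex [-0.0035 -0.0029  0.0159] yaw 0.083 lean 0.7 roty 0.001 F [ 0.9  0.1 -5.7] j [ 0.22  0.24  2.05 -0.54  0.18  2.21] t 22.2
```

```bash
python3 -m jog '{"twist":[[0.0102,0,-0.0121],[0.0102,0,-0.0121],[0.0102,0,-0.0121],[0.0102,0,-0.0121],[0.0102,0,-0.0121],[0.0102,0,-0.0121],[0.0102,0,-0.0121],[0.0102,0,-0.0121],[0.0102,0,-0.0121],[0.0102,0,-0.0121],[0.0102,0,-0.0121],[0.0102,0,-0.0121]],"travel":[[0,0.4,0],[0,0.4,0],[0,0.4,0],[0,0.4,0],[0,0.4,0],[0,0.4,0],[0,0.4,0],[0,0.4,0],[0,0.4,0],[0,0.4,0],[0,0.4,0],[0,0.4,0]],"fingers":[-1,-1,-1,-1,-1,-1,-1,-1,-1,-1,-1,-1]}'; python3 -m jog '{"twist":[[0.0102,0,-0.0121],[0.0102,0,-0.0121],[0.0102,0,-0.0121],[0.0102,0,-0.0121],[0.0102,0,-0.0121],[0.0102,0,-0.0121],[0.0102,0,-0.0121],[0.0102,0,-0.0121],[0,0,0]],"travel":[[0,0.4,0],[0,0.4,0],[0,0.4,0],[0,0.4,0],[0,0.4,0],[0,0.4,0],[0,0.4,0],[0,0.4,0],[0,0,0]],"fingers":[-1,-1,-1,-1,-1,-1,-1,-1,-1]}';python3 - <<'E'
from h import *
where2()
s=arm.read_state(); r=R.from_quat(s["eef_rot"]);print(r.inv().apply([0,0,-1]),"+y scale:",r.inv().apply(T((0,0,SC[2]),np.array([[0,1,0]]))[0]))
arm.capture("scene")
for t in("bail","hook"):
    for d in arm.masks_of("scene",t)[:4]: print(t,round(d["p"],2),d["box"])
E
```

```text
t: 23.4
tool_pos: [0.5171, 0.199, 0.273]
eef_rot: [0.93, 0.129, 0.34, -0.047]
wrist_force: [0.0, 0.4, -6.0]
grip_width: 0.048
grasp_force: 108.1
t: 24.3
tool_pos: [0.5187, 0.1954, 0.2732]
eef_rot: [0.92, 0.187, 0.337, -0.068]
wrist_force: [0.5, 0.3, -5.3]
grip_width: 0.047
grasp_force: 108.0
apex [-0.003  -0.0031  0.0161] yaw 0.398 lean 0.701 roty 0.001 F [ 0.5  0.3 -5.3] j [0.03 0.23 2.08 0.96 0.29 0.34] t 24.3
[-0.64496644 -0.00148427  0.76420945] +y scale: [ 0.37182485 -0.87426199  0.31210935]
bail 0.92 [180.5, 258.3, 236.3, 302.5]
bail 0.59 [433.6, 192.2, 460.5, 250.7]
bail 0.59 [429.4, 178.6, 446.4, 211.3]
bail 0.28 [269.8, 287.9, 302.3, 332.4]
hook 0.63 [445.9, 176.9, 467.2, 206.6]
hook 0.54 [433.3, 190.8, 463.4, 251.9]
```

```bash
python3 -m jog '{"twist":[[0,0,0],[0,0,0],[0,0,0],[0,0,0],[0,0,0],[0,0,0],[0,0,0],[0,0,0],[0,0,0],[0,0,0],[0,0,0],[0,0,0]],"travel":[[-0.5,-0.4,0.9],[-1.1,-0.4,1.6],[-1.1,-0.4,1.6],[-1.1,-0.4,1.6],[-1.1,-0.4,1.6],[-1.3,0,1.5],[-1.3,0,1.5],[-1.3,0,1.5],[-1.3,0,1.5],[-1.3,0,1.5],[-1.3,0,1.5],[-0.6,0,0.8]],"fingers":[-1,-1,-1,-1,-1,-1,-1,-1,-1,-1,-1,-1]}';python3 - <<'E'
from h import *
where2()
arm.capture("scene")
for t in("bail","hook"):
    for d in arm.masks_of("scene",t)[:4]: print(t,round(d["p"],2),d["box"])
E
```

```text
t: 25.65
tool_pos: [0.5188, 0.1981, 0.2514]
eef_rot: [0.921, 0.186, 0.337, -0.068]
wrist_force: [0.6, 0.3, -3.5]
grip_width: 0.048
grasp_force: 108.0
apex [-0.0032 -0.0003 -0.0057] yaw 0.4 lean 0.701 roty -0.0 F [ 0.6  0.3 -3.5] j [0.04 0.27 2.11 1.19 0.25 0.11] t 25.65
bail 0.85 [183.0, 258.6, 236.5, 304.2]
bail 0.61 [426.8, 220.6, 453.5, 249.3]
bail 0.59 [434.9, 200.3, 460.8, 258.8]
bail 0.45 [445.2, 212.3, 444.4, 211.9]
hook 0.61 [374.9, 301.0, 445.6, 373.0]
hook 0.48 [444.0, 180.9, 460.9, 208.4]
```

The spring is taking load (about 2 N). Continue.

```bash
python3 -m jog '{"twist":[[0,0,0],[0,0,0],[0,0,0],[0,0,0],[0,0,0],[0,0,0],[0,0,0],[0,0,0],[0,0,0],[0,0,0],[0,0,0],[0,0,0]],"travel":[[-0.6,0,0.8],[-1.3,0,1.5],[-1.3,0,1.5],[-1.3,0,1.5],[-1.3,0,1.5],[-1.3,0,1.5],[-1.3,0,1.5],[-1.3,0,1.5],[-1.3,0,1.5],[-1.3,0,1.5],[-0.6,0,0.8],[0,0,0]],"fingers":[-1,-1,-1,-1,-1,-1,-1,-1,-1,-1,-1,-1]}';python3 - <<'E'
from h import *
F=[]
for i in range(6): arm.capture("scene"); F.append(arm.read_state()["wrist_force"])
where2(); print(np.mean(F,0),np.std(F,0))
for t in("bail","hook"):
    for d in arm.masks_of("scene",t)[:4]: print(t,round(d["p"],2),d["box"])
E
```

```text
t: 27.0
tool_pos: [0.5187, 0.1981, 0.2315]
eef_rot: [0.921, 0.186, 0.337, -0.068]
wrist_force: [2.4, -0.2, -1.7]
grip_width: 0.05
grasp_force: 108.1
apex [-0.0034 -0.0003 -0.0254] yaw 0.4 lean 0.701 roty -0.0 F [ 2.4 -1.4 -2.5] j [ 0.04  0.32  2.13  1.47  0.23 -0.17] t 27.3
[ 2.24280933 -1.06011845 -1.77266162] [0.47593166 0.46743468 0.51054014]
bail 0.87 [184.1, 261.3, 235.8, 304.4]
bail 0.71 [433.3, 203.9, 460.0, 266.1]
hook 0.54 [408.6, 207.6, 468.0, 280.9]
hook 0.47 [441.2, 177.0, 464.2, 219.8]
```

```bash
python3 - <<'E'
from h import *
s=arm.read_state(); r=R.from_quat(s["eef_rot"]); g=s["tool_pos"]-r.apply([0,0,PZ]); yaw=.4
im=arm.capture("scene"); cv2.imwrite("pics/s11.png",im[:,:,::-1])
m=[d for d in arm.masks_of("scene","bail") if d["box"][0]>425 and d["box"][0]<440][0]["region"]
obs=np.argwhere(m)[:,::-1].astype(float)
j=[d for d in arm.masks_of("scene","jar") if 405<d["box"][0]<470]; print([d["box"] for d in j])
# predicted curves for offsets along the arch and tilt
def pred(dx,tilt,dy=0):
    L=np.c_[HC[:,0]-(-.037+dx),np.full(len(HC),dy),HC[:,1]-.0934]
    return g+R.from_euler('z',yaw).apply(R.from_euler('y',tilt).apply(L))
for dx in(-.015,-.01,-.005,0,.005,.01):
  for tl in(0,.1,.2):
    c=proj("scene",pred(dx,tl)); 
    print(dx,tl,"box",c.min(0).round(1),c.max(0).round(1),"near end",c[0].round(1))
print("obs box",obs.min(0),obs.max(0), "bottom pt",obs[obs[:,1]>obs[:,1].max()-2].mean(0),"top pt",obs[obs[:,1]<obs[:,1].min()+2].mean(0))
for v in range(205,268,6): c=obs[obs[:,1]==v][:,0]; print(v,c.min() if len(c) else 0,c.max() if len(c) else 0,end=";")
E
```

```text
[[423.4, 227.1, 453.1, 257.1]]
-0.015 0 box [433.6 208.8] [456. 267.] near end [448.1 267. ]
-0.015 0.1 box [432.6 209. ] [454.7 266.4] near end [445.6 266.4]
-0.015 0.2 box [431.7 208.9] [453.4 265.2] near end [443.2 265.2]
-0.01 0 box [433.  207.3] [455.2 265.2] near end [447.4 265.2]
-0.01 0.1 box [432.1 207.4] [454.  264.5] near end [445.  264.5]
-0.01 0.2 box [431.3 207.2] [452.8 263.3] near end [442.7 263.3]
-0.005 0 box [432.4 205.8] [454.5 263.5] near end [446.7 263.5]
-0.005 0.1 box [431.6 205.8] [453.3 262.7] near end [444.4 262.7]
-0.005 0.2 box [430.8 205.4] [452.2 261.4] near end [442.1 261.4]
0 0 box [431.9 204.4] [453.7 261.8] near end [446.  261.8]
0 0.1 box [431.1 204.2] [452.6 260.9] near end [443.8 260.9]
0 0.2 box [430.3 203.7] [451.6 259.5] near end [441.6 259.5]
0.005 0 box [431.3 202.9] [453.  260.1] near end [445.3 260.1]
0.005 0.1 box [430.5 202.6] [451.9 259.1] near end [443.2 259.1]
0.005 0.2 box [429.9 202. ] [451.  257.6] near end [441.1 257.6]
0.01 0 box [430.8 201.5] [452.2 258.4] near end [444.7 258.4]
0.01 0.1 box [430. 201.] [451.3 257.3] near end [442.6 257.3]
0.01 0.2 box [429.4 200.3] [450.4 255.7] near end [440.5 255.7]
obs box [433. 205.] [456. 263.] bottom pt [448.5 262.5] top pt [445.77777778 205.55555556]
205 444.0 447.0;211 436.0 452.0;217 435.0 454.0;223 433.0 455.0;229 453.0 456.0;235 454.0 456.0;241 453.0 456.0;247 452.0 455.0;253 450.0 453.0;259 448.0 452.0;265 0 0;
```

Numbers agree: the apex sits within about 5–8 mm of the hook, no tilt; roughly 2 N remain. Lower a further 16 mm.

```bash
python3 -m jog '{"twist":[[0,0,0],[0,0,0],[0,0,0],[0,0,0],[0,0,0],[0,0,0],[0,0,0],[0,0,0],[0,0,0],[0,0,0],[0,0,0],[0,0,0]],"travel":[[-0.6,0,0.8],[-1,0,1.2],[-1,0,1.2],[-1,0,1.2],[-1,0,1.2],[-1,0,1.2],[-1,0,1.2],[-1,0,1.2],[-1,0,1.2],[-1,0,1.2],[-0.6,0,0.8],[0,0,0]],"fingers":[-1,-1,-1,-1,-1,-1,-1,-1,-1,-1,-1,-1]}';python3 - <<'E'
from h import *
F=[]
for i in range(8): arm.capture("scene"); F.append(arm.read_state()["wrist_force"])
where2(); print(np.mean(F,0),np.std(F,0),arm.read_state()["wrist_torque"])
for t in("hook","bail","basket"):
    for d in arm.masks_of("scene",t)[:3]: print(t,round(d["p"],2),d["box"])
E
```

```text
t: 28.75
tool_pos: [0.5186, 0.1983, 0.2154]
eef_rot: [0.921, 0.186, 0.336, -0.068]
wrist_force: [3.3, -0.6, 0.9]
grip_width: 0.049
grasp_force: 108.2
apex [-0.0034 -0.0001 -0.0415] yaw 0.4 lean 0.701 roty -0.001 F [ 3.5 -0.7  0.2] j [ 0.04  0.36  2.15  1.7   0.23 -0.42] t 29.15
[ 3.08210761 -1.06955069  0.16289654] [0.45218645 0.54950195 0.34783358] [-0.18539793 -0.04339705 -0.32122462]
hook 0.71 [438.5, 176.3, 463.4, 221.8]
hook 0.17 [196.2, 238.6, 223.9, 266.9]
bail 0.67 [431.3, 210.0, 458.0, 268.5]
bail 0.64 [183.0, 258.8, 236.6, 299.4]
bail 0.15 [438.3, 174.3, 463.5, 226.2]
basket 0.9 [182.6, 257.4, 242.3, 333.4]
basket 0.73 [407.7, 211.2, 470.7, 285.1]
basket 0.61 [411.2, 185.5, 455.7, 231.9]
```

```bash
python3 -m jog '{"twist":[[0,0,0],[0,0,0],[0,0,0],[0,0,0],[0,0,0],[0,0,0]],"travel":[[0.45,0.5,0.4],[0.45,0.5,0.4],[0.45,0.5,0.4],[0.45,0.5,0.4],[0,0,0],[0,0,0]],"fingers":[-1,-1,-1,-1,-1,-1]}';python3 - <<'E'
from h import *
F=[]
for i in range(8): arm.capture("scene"); F.append(arm.read_state()["wrist_force"])
where2(); print(np.mean(F,0),arm.read_state()["wrist_torque"])
E
```

```text
t: 29.9
tool_pos: [0.521, 0.1971, 0.215]
eef_rot: [0.921, 0.186, 0.336, -0.068]
wrist_force: [-1.7, -2.6, -1.1]
grip_width: 0.047
grasp_force: 108.5
apex [-0.0006 -0.001  -0.0419] yaw 0.4 lean 0.7 roty -0.0 F [-2.6 -3.9 -0.5] j [ 0.03  0.36  2.14  1.69  0.23 -0.4 ] t 30.3
[-2.37197674 -3.43609095 -0.02323157] [-0.53127689  0.58867224 -0.29802152]
```

```bash
python3 -m jog '{"twist":[[0,0,0],[0,0,0],[0,0,0],[0,0,0],[0,0,0],[0,0,0]],"travel":[[-0.2,0.6,-0.16],[-0.2,0.6,-0.16],[-0.2,0.6,-0.16],[-0.2,0.6,-0.16],[0,0,0],[0,0,0]],"fingers":[-1,-1,-1,-1,-1,-1]}';python3 - <<'E'
from h import *
F=[];M=[]
for i in range(8): arm.capture("scene"); s=arm.read_state(); F.append(s["wrist_force"]);M.append(s["wrist_torque"])
where2(); print(np.mean(F,0),np.mean(M,0))
E
```

```text
t: 30.9
tool_pos: [0.5217, 0.1959, 0.2157]
eef_rot: [0.92, 0.187, 0.337, -0.07]
wrist_force: [-2.3, 5.0, 0.3]
grip_width: 0.052
grasp_force: 108.3
apex [-0.0002 -0.0023 -0.0414] yaw 0.404 lean 0.702 roty -0.002 F [-1.8  4.7 -0.1] j [ 0.03  0.36  2.14  1.68  0.24 -0.41] t 31.3
[-0.99424378  5.01369086 -0.09119499] [0.38774315 0.44847151 0.66888716]
```

```bash
python3 -m jog '{"twist":[[0,0,0],[0,0,0],[0,0,0],[0,0,0],[0,0,0],[0,0,0]],"travel":[[0.06,-0.4,0.05],[0.06,-0.4,0.05],[0.06,-0.4,0.05],[0.06,-0.4,0.05],[0,0,0],[0,0,0]],"fingers":[-1,-1,-1,-1,-1,-1]}';python3 - <<'E'
from h import *
F=[];M=[]
for i in range(8): arm.capture("scene"); s=arm.read_state(); F.append(s["wrist_force"]);M.append(s["wrist_torque"])
where2(); print(np.mean(F,0),np.mean(M,0))
E
```

```text
t: 31.9
tool_pos: [0.5216, 0.196, 0.2155]
eef_rot: [0.921, 0.186, 0.337, -0.068]
wrist_force: [0.5, 2.1, -0.1]
grip_width: 0.049
grasp_force: 108.4
apex [-0.0003 -0.002  -0.0417] yaw 0.399 lean 0.701 roty -0.0 F [0.6 2.2 0. ] j [ 0.03  0.36  2.14  1.69  0.24 -0.41] t 32.3
[0.56741092 1.58826623 0.02285505] [0.03520084 0.25412023 0.14785306]
```

```bash
python3 -m jog '{"twist":[[0,0,0],[0,0,0],[0,0,0]],"travel":[[0,0,0],[0,0,0],[0,0,0]],"fingers":[-1,-1,-1]}' 50; python3 -m jog '{"twist":[[0,0,0],[0,0,0],[0,0,0]],"travel":[[0,0,0],[0,0,0],[0,0,0]],"fingers":[-1,-1,-1]}' 20; python3 -c "
from h import *
where2()"
```

```text
t: 32.6
tool_pos: [0.5214, 0.1962, 0.2154]
eef_rot: [0.921, 0.186, 0.337, -0.068]
wrist_force: [1.9, 0.8, -0.3]
grip_width: 0.046
grasp_force: 108.3
t: 32.9
tool_pos: [0.5214, 0.1962, 0.2154]
eef_rot: [0.921, 0.186, 0.336, -0.068]
wrist_force: [1.6, 1.0, 0.3]
grip_width: 0.051
grasp_force: 108.3
apex [-0.0004 -0.0019 -0.0417] yaw 0.4 lean 0.701 roty -0.0 F [1.6 1.  0.3] j [ 0.03  0.36  2.14  1.69  0.24 -0.41] t 32.9
```

```bash
python3 -m jog '{"twist":[[0,0,0],[0,0,0],[0,0,0],[0,0,0],[0,0,0],[0,0,0],[0,0,0],[0,0,0]],"travel":[[0,0,0],[0,0,0],[0,0,0],[0,0,0],[0,0,0],[0,0,0],[0,0,0],[0,0,0]],"fingers":[-0.8,-0.75,-0.7,-0.65,-0.5,-0.4,-0.3,-0.3]}'; python3 - <<'E'
from h import *
F=[]
for i in range(4): arm.capture("scene"); F.append(arm.read_state()["wrist_force"])
where2();print(np.mean(F,0))
for t in("hook","bail","basket"):
    for d in arm.masks_of("scene",t)[:3]: print(t,round(d["p"],2),d["box"])
E
```

```text
t: 33.7
tool_pos: [0.5212, 0.1964, 0.2154]
eef_rot: [0.921, 0.186, 0.336, -0.068]
wrist_force: [0.5, -0.5, -0.2]
grip_width: 0.351
grasp_force: 0.0
apex [-0.0006 -0.0018 -0.0417] yaw 0.4 lean 0.701 roty -0.001 F [-0. -0.  0.] j [ 0.03  0.36  2.14  1.69  0.24 -0.41] t 33.9
[ 0.28589092  0.05305964 -0.0193238 ]
hook 0.62 [440.5, 178.8, 462.4, 219.8]
bail 0.72 [182.5, 257.5, 234.5, 300.3]
bail 0.51 [430.9, 208.5, 455.4, 270.0]
basket 0.76 [403.0, 209.1, 466.1, 281.9]
basket 0.56 [181.5, 259.3, 244.1, 331.2]
basket 0.56 [412.6, 192.0, 448.0, 229.4]
```

Released quietly, no force left. Back out along the fingers.

```bash
python3 -m jog '{"twist":[[0,0,0],[0,0,0],[0,0,0],[0,0,0],[0,0,0],[0,0,0],[0,0,0],[0,0,0],[0,0,0],[0,0,0],[0,0,0],[0,0,0]],"travel":[[0,0,0],[0,0,0],[0,0,-2],[0,0,-5],[0,0,-8],[0,0,-12],[0,0,-15],[0,0,-15],[0,0,-15],[0,0,-15],[0,0,-8],[0,0,0]],"fingers":[-0.1,0,0,0,0,0,0,0,0,0,0,0]}'; python3 - <<'E'
from h import *
where2(); B0=[]
for k in range(6):
    arm.capture("scene")
    B0.append([d["box"] for t in("hook","basket","jar") for d in arm.masks_of("scene",t) if 400<d["box"][0]<460 and d["box"][3]>215 and d["box"][3]<300])
for b in B0: print(b)
E
```

```text
t: 35.25
tool_pos: [0.4644, 0.1724, 0.2889]
eef_rot: [0.92, 0.186, 0.337, -0.068]
wrist_force: [0.3, -0.1, -0.5]
grip_width: 0.5
grasp_force: 0.0
apex [-0.0546 -0.0318  0.0318] yaw 0.399 lean 0.702 roty 0.0 F [ 0.3 -0.1 -0.5] j [-0.05  0.11  2.18  0.97  0.34  0.28] t 35.25
[[437.5, 177.4, 463.6, 221.8], [407.8, 211.6, 467.7, 285.4], [408.8, 175.0, 459.7, 228.9], [421.8, 229.6, 447.8, 260.4]]
[[439.7, 179.9, 464.1, 224.9], [404.8, 212.0, 466.7, 286.3], [413.8, 173.2, 455.3, 226.3], [422.5, 232.0, 447.5, 264.4]]
[[440.8, 180.0, 461.8, 221.5], [405.1, 210.6, 466.8, 283.0], [411.5, 175.2, 457.4, 229.9], [421.0, 231.9, 448.6, 258.8]]
[[439.4, 177.7, 462.0, 220.0], [405.0, 208.7, 469.4, 286.2], [410.9, 177.9, 456.0, 228.6], [422.1, 232.7, 445.4, 260.4]]
[[443.1, 177.6, 463.0, 220.2], [406.3, 211.1, 466.2, 283.4], [411.5, 173.0, 456.8, 228.8], [405.5, 210.1, 467.1, 286.0], [419.9, 230.8, 446.4, 259.8], [438.2, 175.8, 464.6, 223.2]]
[[439.5, 178.5, 463.8, 219.2], [411.8, 172.3, 456.9, 229.7], [407.4, 211.6, 466.3, 285.5], [421.1, 233.3, 447.2, 261.8]]
```

```bash
Z='{"twist":[[0,0,0],[0,0,0],[0,0,0],[0,0,0],[0,0,0],[0,0,0],[0,0,0],[0,0,0],[0,0,0],[0,0,0]],"travel":[[0,0,-3],[0,0,-3],[0,0,0],[0,0,0],[0,0,0],[0,0,0],[0,0,0],[0,0,0],[0,0,0],[0,0,0]],"fingers":[0,0,0,0,0,0,0,0,0,0]}'
python3 -m jog '{"twist":[[0,0,0],[0,0,0],[0,0,0],[0,0,0],[0,0,0],[0,0,0],[0,0,0],[0,0,0],[0,0,0],[0,0,0],[0,0,0],[0,0,0]],"travel":[[0,0,-5],[0,0,-5],[0,0,0],[0,0,0],[0,0,0],[0,0,0],[0,0,0],[0,0,0],[0,0,0],[0,0,0],[0,0,0],[0,0,0]],"fingers":[0,0,0,0,0,0,0,0,0,0,0,0]}' >/dev/null
python3 -m jog '{"twist":[[0,0,0],[0,0,0],[0,0,0],[0,0,0],[0,0,0],[0,0,0],[0,0,0],[0,0,0],[0,0,0],[0,0,0],[0,0,0],[0,0,0]],"travel":[[0,0,0],[0,0,0],[0,0,0],[0,0,0],[0,0,0],[0,0,0],[0,0,0],[0,0,0],[0,0,0],[0,0,0],[0,0,0],[0,0,0]],"fingers":[0,0,0,0,0,0,0,0,0,0,0,0]}' >/dev/null
python3 - <<'E'
from h import *
fr=[cv2.cvtColor(arm.capture("scene"),cv2.COLOR_RGB2GRAY)[205:290,400:472].astype(np.float32) for _ in range(16)]
for k in range(1,16): d,c=cv2.phaseCorrelate(fr[0],fr[k],cv2.createHanningWindow((72,85),cv2.CV_32F)); print(k,np.round(d,2),end="; ")
print(arm.read_state()["t"])
# level / place: basket box corners vs model, lid centre
for t in("bail","hook","jar"):
    for d in arm.masks_of("scene",t):
        if 400<d["box"][0]<460: print(t,d["box"])
E
```

```text
1 [ 0.   -0.02]; 2 [-0.02 -0.  ]; 3 [-0.01  0.07]; 4 [ 0.03 -0.01]; 5 [-0.03  0.01]; 6 [-0.02  0.05]; 7 [0.05 0.  ]; 8 [0. 0.]; 9 [ 0.02 -0.  ]; 10 [0.02 0.02]; 11 [-0.    0.01]; 12 [ 0.   -0.01]; 13 [0.01 0.03]; 14 [-0.04  0.07]; 15 [-0.04  0.02]; 39.65
bail [427.7, 211.1, 454.4, 267.2]
bail [431.6, 172.6, 448.2, 208.6]
hook [439.2, 179.4, 463.0, 221.5]
jar [418.6, 230.2, 446.8, 260.4]
```

```bash
python3 -c "
from cell import arm
print(arm.hand_in())"
```

```text
the job is handed in; nothing more can be done
None
```

The packed basket hangs still from the scale's hook with the jar in it, the gripper is clear, and the job was handed in at about 40 s; no verdict came back, and I didn't re-measure the other things on the table at the end.

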